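Mark the butt of a kite fin in the sprung edge marker and stand it to dry

TASK

Take the large wooden fin from the single-slot feed stand and push its straight butt edge fully home against the stop ledge of the sloping edge marker, flat along the bed, so that the sprung pin is pressed in; keep it there, still, for two full seconds so that the mark takes. Then stand the fin upright, butt down and fully in, in the free slot of the two-slot drying rack and let go, without disturbing the small finished fin, the jar, the tin or the brush.

Things in the scene. Friction and masses are not known exactly. Their poses are not given: they have to be found in the camera images.
- fin: Fin to mark: fan-shaped plywood board 14 mm thick, 150 tall, 140 wide at the fan, 140 g, upright in the feed stand. Origin: centre of the straight butt edge (underside); x = thickness, y = along the 70 mm butt edge, z = up to the top of the middle petal. The butt is 70 mm wide up to z = 60; above, round-ended petals spread; pinch the middle one (34 mm wide) through the thickness at z = 125.
- feed_stand: Wooden stand, base 90 x 130 x 10 mm, with one slot along its own y; origin: centre of its underside, z up. Slot floor 10 mm above the origin, slot 19 mm wide (x) by 86 mm long (y), rails 40 mm deep with steel lips flaring outward to 59 mm above the table.
- drying_rack: Wooden rack, base 185 x 140 x 10 mm, with two slots like the feed stand's, both along its own y: the free one at own x = 0, the other, holding the small finished fin, at own x = -85 mm (towards the robot). Origin: on the underside below the middle of the free slot, z up; the base spans own x -135 to +50 mm.
- free_slot (a point): Middle of the floor of the free slot of the drying rack (10 mm above the table); the axes are the rack's: x across the slot (19 mm wide), y along it (86 mm long), z up. The slot is 40 mm deep, with lips flaring outward to 49 mm above this point.
- press: The edge marker's grey base plate, 170 x 150 x 12 mm, fixed to the table; origin: underside, below the stop point; own x points away from the robot.
- press_bed: Sloping bed with stop ledge, leaning 30 deg, top nearer the robot. Origin: middle of the inner corner of bed and ledge, 65 mm above the table. z = up the slope, x = square off the bed, y = along the ledge. Bed face: x = 0, 106 mm wide, to z = 75; ledge stop face: z = 0, x = 0 to 30; side cheeks 40 high at y = -43 and +43 mm. A fin lying home has its origin at x 7, y 0, z 0 and its z along this z.
- marker (a joint): The sprung brass pin, 12 mm in diameter, standing 12 mm out of the ledge at bed x = 7, y = 0 mm. Joint value: how far it is pressed in along the bed's -z, m: 0 = out, 0.012 = flush with the stop face; about 4 N starts it and 10 N holds it flush.
- done_fin: A smaller finished fin, 14 mm thick, 126 mm tall, about 115 mm wide, standing in the other slot of the rack; origin: centre of its butt. Leave it alone.
- jar: Glass jar, 68 mm in diameter, 110 mm tall; origin: underside. Leave it alone.
- tin: Metal tin, 80 mm in diameter, 90 mm tall; origin: underside. Leave it alone.
- brush: Paint brush lying on the table, 190 mm long. Leave it alone.
Mind the look-alikes: they are no part of the job. What is shaped like the fin but purple or turquoise is not meant.

How it is judged:
By the outcome, as a careful person would: the job done as asked, in the order asked, and still so for the second after the job is handed in, with the robot touching nothing.
It also fails if it takes over 51 s, if anything falls off the work surface, if the arm or the gripper's body presses on something with over 40 N, if the wrist force passes 120 N, or if a joint passes its speed limit or range.

ROBOT

A 6-joint arm with a two-finger parallel gripper is mounted at the origin on the work surface. World frame = base frame: x ahead of the robot, y to its left, z up, the work surface at z = 0. Lengths are in m, angles in rad, forces in N, time in s.
With the tool pointing down it reaches from about 0.325 to 0.9 m from the base axis. Payload 6.1 kg.
Tool frame: the origin (TCP) lies midway between the tips of the shut fingers; the grasp point (between the pads) lies 19 mm behind it; z points along the fingers, y is the direction in which the jaws open and shut (so a half turn about z gives the same grasp; the last joint's range is limited). The gripper opens to 87 mm and grips with 3 to 60 N. Pads are 19 mm wide; open, the fingers measure 117 mm over their backs; the gripper's body (75 mm by 190 mm) begins 51 mm behind the grasp point.
Start: joints at [-0.126, 0.22, 1.526, -0, 1.395, -0.126], TCP at [0.625, -0, 0.223] pointing down, gripper open.
Joint ranges: [-2.98, 2.98], [-0.91, 2.08], [0.09, 2.57], [-1.24, 4.39], [0.2, 2.65], [-2.68, 2.68]. Speed limits (rad/s): [2.57, 2.57, 3.01, 3.14, 3.14, 3.14].

INTERFACE

Orientations are given as a 3x3 rotation matrix whose columns are the frame's x, y, z axes.
In Python, from station import r gives the robot as it stands.
- The arm moves only by the tool drive_tool, never from a script. Its argument "targets" is a list of rows, each a list of 3 entries, a list of its own where there are three numbers: the shift along the tool's x, y, z in cm, then the turn, a rotation vector about the tool's x, y, z in degrees, then the gripper's target within -1 to 1 (fully open at 1, half-way at 0, shut at -1). In form: [[[dx, dy, dz], [wx, wy, wz], hand], ...]. A call has exactly 8 rows; each row is the pose to reach, as a shift and turn from the pose commanded when the call began, along the tool's axes at that moment; what a row does not reach only later rows make up. A row lasts 1/10 s, in which the tool goes at most 50 mm and 8.59 degrees, less where a joint would pass 70% of its speed; a pose out of reach is approached as far as the arm can. A call with a gripper value outside its range is refused whole. The fingers move at their own pace and stop on an object; "newtons" is the grip in N (left out, the last holds). Time passes only in rows, so rows that repeat a pose let the fingers close, or fill a call up. It gives the time, the measured TCP pose, the force and the opening at its end, in the units of the state.
- r.state(): the state, without advancing time (a new reading comes with each control period).
- r.get_image(name): name is "scene" or "side" or "wrist"; returns the picture (480x640x3 uint8, blue, green, red); there is no depth.
- r.camera_params(name): a dict with "fovy" (degrees; the focal length in pixels is half the picture's height over the tangent of half this angle, whatever the lens; pixels are square), "cx", "cy" (the principal point, pixels), "world_from_camera" (4x4, takes a point from camera to world coordinates); the wrist camera has in their place "tool_from_camera" (4x4, takes a point from camera to tool coordinates, whose origin is the TCP and whose axes are the flange's). Camera axes: x right, y up, looking along -z (the intrinsics and any distortion apply to the point x, -y, -z); pixel columns grow to the right and rows downward; lengths in m; the calibration is good to about 2 mm. A picture is of the moment at which its call begins: read the wrist's pose just before it. camera_params takes no time and is no camera call.
- r.finish_job(): hands the job in, once; it reports no verdict.
Trained networks look in the newest picture that a camera, given by its name, has taken for a name from the list of things; names that differ only in an ending like _2 or _b are one class to them, and where a whole thing is asked for, a point or a joint stands for the part that bears it (a point fixed in the world has none). Each returns a list of dicts, best first, with "score" (0 to 1); they miss things now and then, are a little off and sometimes report something else, mostly with a low value. They report only what shows in the picture. A call takes as long as a camera call. They do not tell look-alikes from the thing itself.
- r.spot_in(camera, label): "box" ([left, top, right, bottom] in pixels, round what is visible of it).
- r.cut_out(camera, label): "pixels" (480x640 bool, what is visible of it) and "box" ([left, top, right, bottom] in pixels, round what is visible of it).
- r.tip_of(camera, label): "xy" ([column, row] in pixels: a listed point, or the origin of a listed thing).
The state is a dict: "time_s": time; "q": joint angles; "dq": joint speeds; "joint_torque": joint torques, N m; "tcp_pos": TCP position; "tcp_rot": TCP orientation; "wrist_force": force on the tool from outside, world axes, zero at the start; "moment": the same for the moment, N m; "finger_gap": opening from 0.0 (shut) to 1.0 (fully open).
Only numpy, scipy, OpenCV 4.12 (cv2) and the standard library are available. Lean on these libraries where they do the work, as an engineer would, in place of code of your own. Each camera call takes 0.05 s, during which the arm holds its last target.

## Working session

There is one attempt and no reset: what is moved stays moved. The work goes in short steps, Python scripts to look and compute and a tool call to move; the robot and the scene stay as the last step left them, time stands still between calls to the robot, and variables do not carry over. Pictures are saved under pics/ and viewed, and the job is handed in when it is done.

Besides the shell and the picture viewer there is one more tool, called after "Request:" as name(argument=value, ...) on one line, values as JSON. drive_tool: Moves the arm, as the interface text tells. Its arguments: {"type":"object","properties":{"targets":{"type":"array","items":{"type":"array"}},"newtons":{"type":"number"}},"required":["targets"]}

```bash
ls; mkdir -p pics; python3 - <<'E'
from station import r
import cv2,numpy as np
np.set_printoptions(precision=4,suppress=True)
for c in ["scene","side","wrist"]:
    cv2.imwrite(f"pics/{c}0.png",r.get_image(c)); print(c,r.camera_params(c))
    for l in ["fin","feed_stand","drying_rack","free_slot","press","press_bed","done_fin","jar","tin","brush","marker"]:
        try: print(l,[(np.round(d['xy'],1).tolist(),round(d['score'],2)) for d in r.tip_of(c,l)][:4]) if c!="wrist" else 0
        except Exception as e: print(l,e)
print(r.state())
E
```

```text
pics
scene {'fovy': 51.04248469972224, 'cx': 316.03035235376854, 'cy': 234.92693511002633, 'world_from_camera': array([[ 0.6088, -0.6261,  0.4872,  1.0924],
       [ 0.7933,  0.4875, -0.3647, -0.3165],
       [-0.0092,  0.6086,  0.7934,  0.8723],
       [ 0.    ,  0.    ,  0.    ,  1.    ]])}
fin [([276.7, 189.1], 0.88), ([338.8, 150.8], 0.8), ([373.6, 194.9], 0.75), ([425.6, 168.7], 0.67)]
feed_stand [([371.8, 204.7], 0.78)]
drying_rack [([169.4, 295.6], 0.89)]
free_slot [([169.8, 296.6], 0.63), ([343.2, 333.7], 0.18)]
press [([304.5, 270.4], 0.77)]
press_bed [([302.6, 248.6], 0.67)]
done_fin [([158.5, 267.1], 0.71), ([300.0, 248.3], 0.15)]
jar [([410.4, 246.8], 0.71)]
tin [([226.4, 380.8], 0.77)]
brush [([344.7, 334.8], 0.63)]
marker it knows: brush, done_fin, drying_rack, feed_stand, fin, free_slot, jar, press, press_bed, tin
side {'fovy': 45.794865179948005, 'cx': 319.25076953461956, 'cy': 240.3019911577929, 'world_from_camera': array([[-0.9988,  0.0327, -0.0362,  0.5431],
       [-0.0473, -0.4682,  0.8824,  0.9124],
       [ 0.0119,  0.883 ,  0.4691,  0.5467],
       [ 0.    ,  
[... 637 characters left out ...]
'tool_from_camera': array([[-0.0007,  0.9641,  0.2655,  0.0727],
       [ 1.    ,  0.0008, -0.0002, -0.0006],
       [-0.0004,  0.2655, -0.9641, -0.1622],
       [ 0.    ,  0.    ,  0.    ,  1.    ]])}
{'time_s': 1.15, 'q': array([-0.1261,  0.2204,  1.5265, -0.    ,  1.3947, -0.1261]), 'dq': array([-0.001 ,  0.0012,  0.0007,  0.0004,  0.0015, -0.0015]), 'joint_torque': array([  0.    , -49.4575, -38.7715,   0.0702,   0.0471,  -0.    ]), 'tcp_pos': array([ 0.625 , -0.    ,  0.2226]), 'tcp_rot': array([[-0.,  1.,  0.],
       [ 1.,  0., -0.],
       [-0.,  0., -1.]]), 'wrist_force': array([0.9765, 0.1337, 0.5922]), 'moment': array([-0.0041, -0.0276, -0.0003]), 'finger_gap': 0.9998656694714444}
```

View pics/scene0.png

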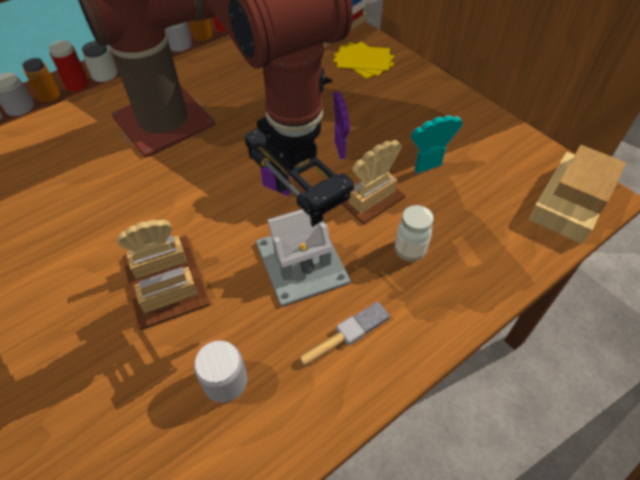

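View pics/side0.png

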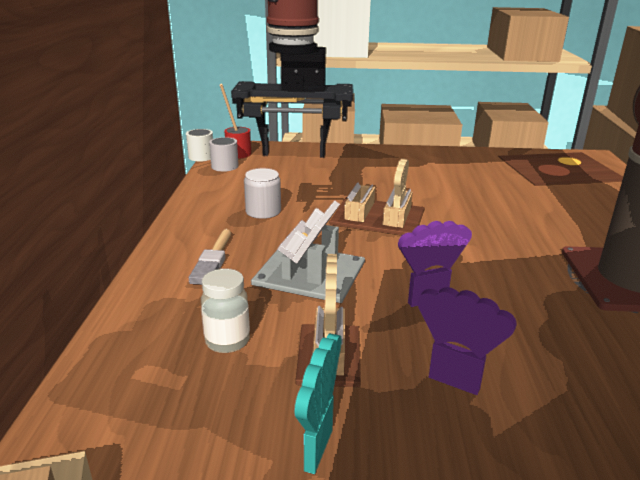

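View pics/wrist0.png

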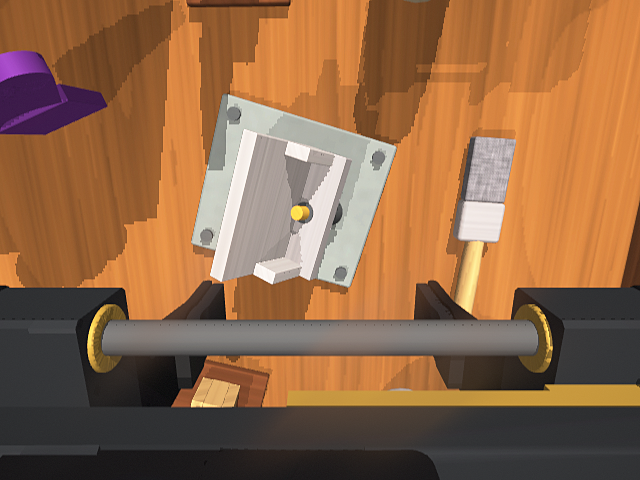

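```bash
cat > h.py <<'E'
import numpy as np, cv2
np.set_printoptions(precision=4,suppress=True)
from station import r
def cam(name,st=None):
    p=r.camera_params(name)
    if name=="wrist":
        st=st or r.state(); T=np.eye(4); T[:3,:3]=st["tcp_rot"]; T[:3,3]=st["tcp_pos"]
        W=T@p["tool_from_camera"]
    else: W=p["world_from_camera"]
    f=240/np.tan(np.radians(p["fovy"])/2)
    return dict(W=W,f=f,cx=p["cx"],cy=p["cy"])
def proj(c,P):
    P=np.atleast_2d(P); q=(P-c["W"][:3,3])@c["W"][:3,:3]
    return np.c_[c["cx"]+c["f"]*q[:,0]/-q[:,2], c["cy"]-c["f"]*q[:,1]/-q[:,2]]
def ray(c,uv):
    u,v=uv; d=np.array([(u-c["cx"])/c["f"],-(v-c["cy"])/c["f"],-1]); 
    return c["W"][:3,3], c["W"][:3,:3]@d
def onz(c,uv,z):
    o,d=ray(c,uv); return o+d*(z-o[2])/d[2]
def tri(obs):
    A=np.zeros((3,3));b=np.zeros(3)
    for c,uv in obs:
        o,d=ray(c,uv); d=d/np.linalg.norm(d); M=np.eye(3)-np.outer(d,d); A+=M;b+=M@o
    return np.linalg.solve(A,b)
E
python3 - <<'E'
from h import *
s,d=cam("scene"),cam("side")
for n,a,b in [("stand",(371.8,204.7),(331.9,353.6)),("rack",(169.4,295.6),(355.8,213.1)),("press",(304.5,270.4),(301.7,271.6)),("bed",(302.6,248.6),(302.9,244.5)),("done",(158.5,267.1),(395.8,215.9)),("jar",(410.4,246.8),(226.8,341.3)),("tin",(226.4,380.8),(261.2,210.7)),("brush",(344.7,334.8),(214.4,259.8))]:
    print(n,tri([(s,a),(d,b)]),onz(s,a,0),onz(d,b,0))
w=cam("wrist")
for uv in [(222,94),(397,146),(348,289),(191,243)]: print(onz(w,uv,0.012))
print("pin",onz(w,(303,213),.075))
E
```

```text
stand [ 0.5554  0.2412 -0.0052] [0.566  0.2383 0.    ] [0.5494 0.2427 0.    ]
rack [ 0.5067 -0.2413  0.0073] [ 0.4976 -0.2413  0.    ] [ 0.5091 -0.2523  0.    ]
press [ 0.6133  0.0094 -0.0013] [0.6156 0.0091 0.    ] [0.6119 0.0102 0.    ]
bed [0.6073 0.0147 0.0609] [0.5684 0.0393 0.    ] [ 0.6174 -0.0954  0.    ]
done [ 0.4232 -0.2281  0.0059] [ 0.4216 -0.2272  0.    ] [ 0.4197 -0.2441  0.    ]
jar [0.7089 0.2241 0.0014] [0.7065 0.2245 0.    ] [0.711  0.2235 0.    ]
tin [ 0.7216 -0.2429  0.0035] [ 0.7194 -0.2428  0.    ] [ 0.7233 -0.2495  0.    ]
brush [ 0.7808 -0.0186  0.0023] [ 0.7796 -0.018   0.    ] [ 0.7821 -0.0222  0.    ]
[0.5359 0.1117 0.012 ]
[0.6976 0.0657 0.012 ]
[ 0.6542 -0.0787  0.012 ]
[ 0.4951 -0.0288  0.012 ]
pin [0.611  0.0137 0.075 ]
```

```bash
python3 - <<'E'
import cv2
a=cv2.imread("pics/scene0.png");b=cv2.imread("pics/side0.png");w=cv2.imread("pics/wrist0.png")
def z(i,x0,y0,x1,y1,k,n): cv2.imwrite(f"pics/{n}.png",cv2.resize(i[y0:y1,x0:x1],None,fx=k,fy=k,interpolation=cv2.INTER_CUBIC))
z(a,100,200,230,330,4.5,"z_rack"); z(a,320,120,450,250,4.5,"z_stand"); z(w,180,80,410,300,3,"z_press");z(b,280,240,380,400,3.6,"z_sstand");z(b,320,150,430,240,6,"z_srack")
E
```

```text
(no output)
```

View pics/z_press.png

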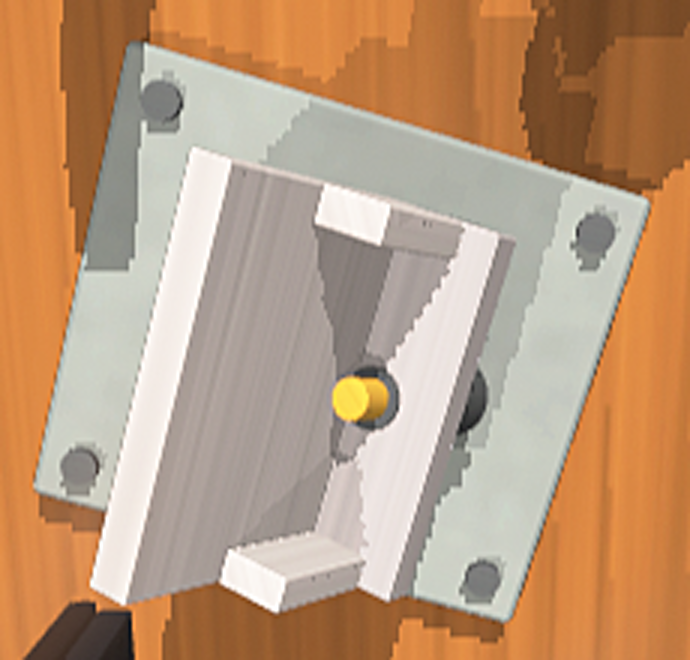

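View pics/z_stand.png

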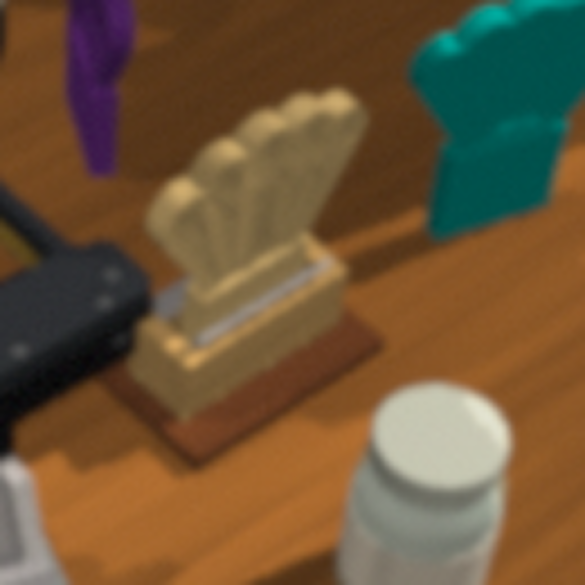

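View pics/z_rack.png

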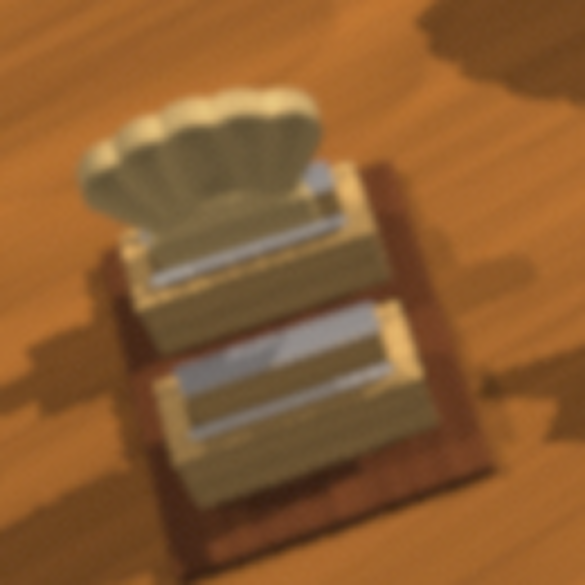

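View pics/z_sstand.png

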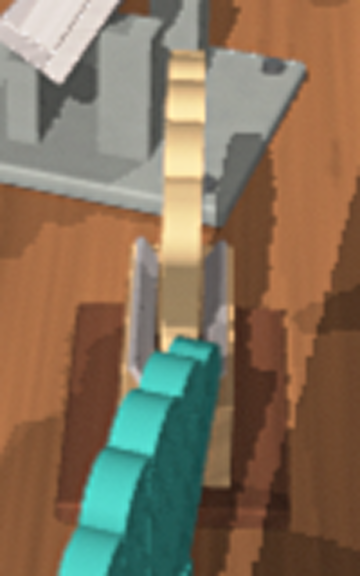

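View pics/z_srack.png

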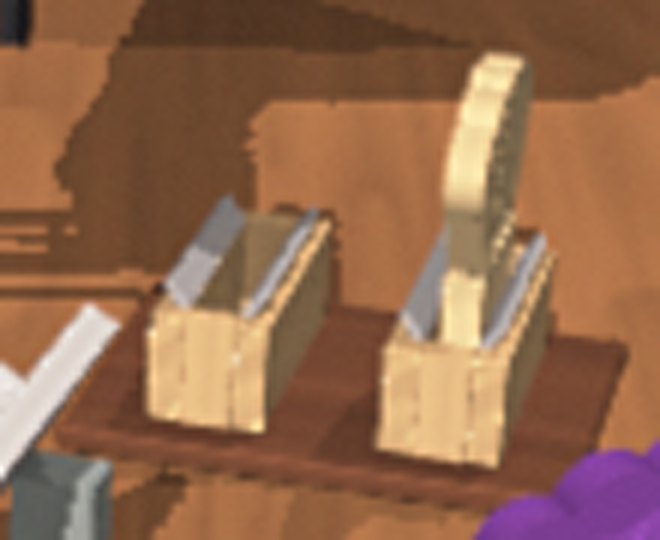

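Request:
drive_tool(targets=[[[3, -1, -2], [0, 0, 0], 0.3], [[7, -2.5, -3], [0, 0, 0], 0.3], [[11.5, -4, -4], [0, 0, 0], 0.3], [[15.5, -5.5, -4], [0, 0, 0], 0.3], [[18.5, -6.2, -4], [0, 0, 0], 0.3], [[20, -6.5, -4], [0, 0, 0], 0.3], [[20, -6.5, -4], [0, 0, 0], 0.3], [[20, -6.5, -4], [0, 0, 0], 0.3]])

```text
time_s: 1.95
tcp_pos: [0.5603, 0.1992, 0.2624]
tcp_rot: [[-0.0, 1.0, -0.0], [1.0, 0.0, -0.001], [-0.001, -0.0, -1.0]]
wrist_force: [0.4, -0.1, 0.3]
finger_gap: 0.649
```

```bash
python3 - <<'E'
from h import *
st=r.state(); im=r.get_image("wrist"); cv2.imwrite("pics/w1.png",im)
np.savez("w1.npz",p=st["tcp_pos"],R=st["tcp_rot"])
print(st["time_s"],st["tcp_pos"],st["tcp_rot"],st["finger_gap"])
cv2.imwrite("pics/w1z.png",cv2.resize(im[60:360,150:450],None,fx=2,fy=2,interpolation=cv2.INTER_CUBIC))
s=r.get_image("scene");cv2.imwrite("pics/s1.png",s)
cv2.imwrite("pics/s1z.png",cv2.resize(s[180:320,230:370],None,fx=4,fy=4,interpolation=cv2.INTER_CUBIC))
E
```

```text
1.95 [0.5603 0.1992 0.2624] [[-0.0001  1.     -0.    ]
 [ 1.      0.0001 -0.0009]
 [-0.0009 -0.     -1.    ]] 0.6486160873193786
```

View pics/w1.png

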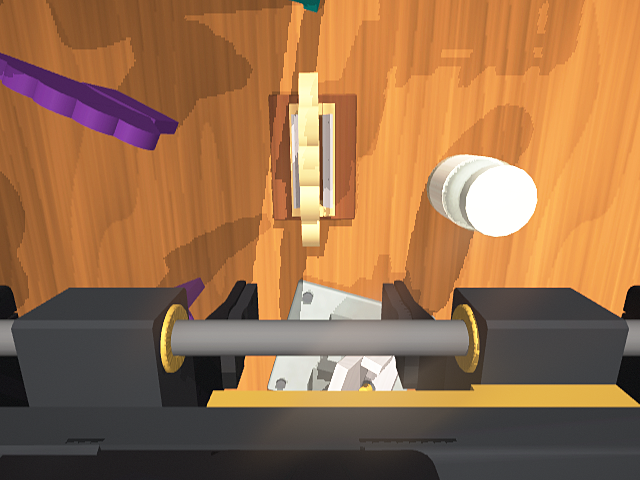

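View pics/s1z.png

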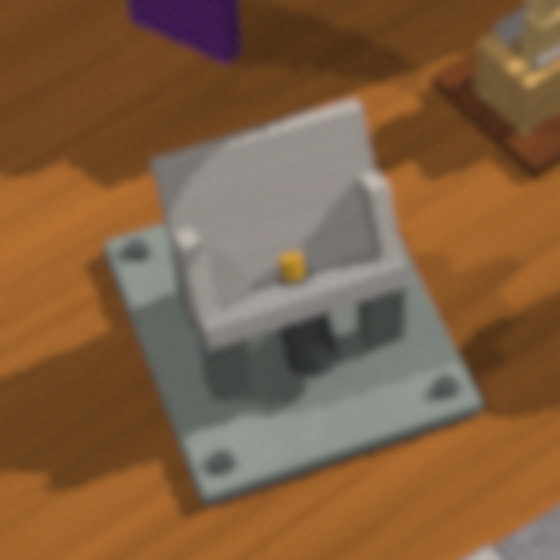

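```bash
python3 - <<'E'
import cv2
im=cv2.imread("pics/w1.png")
cv2.imwrite("pics/w1z.png",cv2.resize(im[60:260,240:400],None,fx=3.5,fy=3,interpolation=cv2.INTER_CUBIC))
E
```

```text
(no output)
```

View pics/w1z.png

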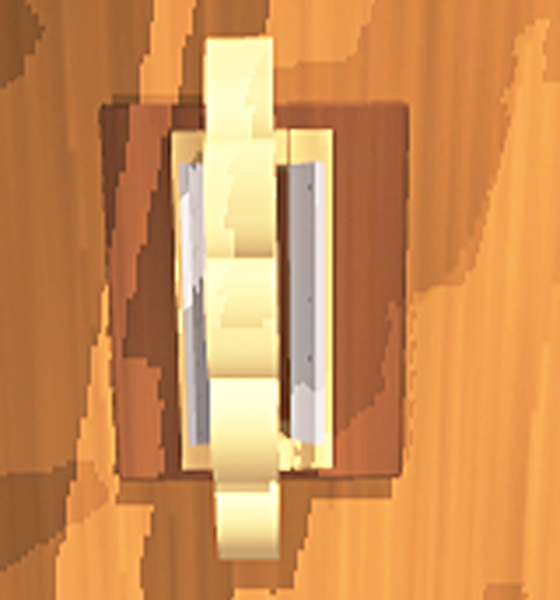

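```bash
python3 - <<'E'
from h import *
from scipy.optimize import least_squares
w0=cam("wrist",dict(tcp_pos=np.array([.625,0,.2226]),tcp_rot=np.array([[0,1,0],[1,0,0],[0,0,-1.]])))
s=cam("scene")
Z=lambda u,v:(u/3+180,v/3+80)
S=lambda u,v:(u/4+230,v/4+180)
def model(p,lean):
    x,y,yaw,off=p; X=np.array([np.cos(yaw),np.sin(yaw),0]);Y=np.array([-np.sin(yaw),np.cos(yaw),0]);K=np.array([0,0,1.])
    o=np.array([x,y,0]); B=o+.065*K
    bz=-np.sin(lean)*X+np.cos(lean)*K; bx=np.cos(lean)*X+np.sin(lean)*K
    f=lambda a,b:o+(off+a*.085)*X+b*.075*Y+.012*K
    b=lambda x,y,z:B+bx*x+Y*y+bz*z
    return f,b
obs=[]
def res(p,lean,full=False):
    f,b=model(p,lean); out=[]
    L=[(w0,Z(142,43),f(-1,1)),(w0,Z(650,198),f(1,1)),(w0,Z(508,620),f(1,-1)),(w0,Z(37,490),f(-1,-1)),
       (w0,Z(232,165),b(0,.053,.075)),(w0,Z(130,605),b(0,-.053,.075)),(w0,Z(352,398),b(.007,0,.012)),(w0,Z(500,235),b(.03,.053,0)),(w0,Z(387,600),b(.03,-.053,0)),
       (s,S(106,244),f(-1,-1)),(s,S(205,500),f(1,-1)),(s,S(483,405),f(1,1)),
       (s,S(153,162),b(0,-.053,.075)),(s,S(360,102),b(0,.053,.075)),(s,S(210,335),b(.03,-.053,0)),(s,S(403,270),b(.03,.053,0)),(s,S(292,255),b(.007,0,.012))]
    r=np.array([proj(c,P)[0]-uv for c,uv,P in L])
    return r if full else r.ravel()
for lean in [30,60]:
    o=least_squares(res,[.61,.01,-.28,0],args=(np.radians(lean),),loss="soft_l1")
    print(lean,o.x,np.degrees(o.x[2]),o.cost); print(res(o.x,np.radians(lean),True).round(1).tolist())
w1=np.load("w1.npz");w1=cam("wrist",dict(tcp_pos=w1["p"],tcp_rot=w1["R"]))
E
```

```text
30 [ 0.6062  0.0145 -0.2842 -0.0086] -16.280992009131673 21.58652148535016
[[-3.8, -1.5], [3.4, 0.7], [2.8, 2.6], [-0.9, 2.0], [0.4, -1.7], [-1.3, 1.0], [-0.4, 0.3], [0.5, -0.4], [0.8, 0.9], [-0.8, -1.1], [0.0, -0.3], [1.0, -0.6], [0.7, 0.7], [0.8, 0.1], [-1.1, -2.1], [2.0, -2.3], [-0.3, -0.1]]
60 [ 0.6167  0.0116 -0.2832 -0.0195] -16.224502837311626 93.80538131148342
[[-3.8, -1.6], [3.4, 0.4], [2.9, 2.4], [-0.8, 1.9], [-16.5, -8.3], [-13.5, -17.6], [4.5, 1.0], [1.4, -0.0], [0.5, 5.5], [-0.7, -1.1], [0.2, -0.3], [1.1, -0.6], [-0.7, 3.4], [-2.2, 3.2], [-1.4, -5.4], [2.2, -5.8], [0.5, 1.9]]
```

```bash
python3 - <<'E'
from h import *
from scipy.optimize import least_squares
w1=np.load("w1.npz");w=cam("wrist",dict(tcp_pos=w1["p"],tcp_rot=w1["R"]))
Z=lambda u,v:(u/3.5+240,v/3+60)
C=[onz(w,Z(*p),.01) for p in [(102,104),(408,104),(402,476),(120,476)]]
print(np.array(C),np.mean(C,0),[np.linalg.norm(C[i]-C[(i+1)%4]) for i in range(4)])
for a in [(290,162),(285,442),(327,162),(323,442),(180,165),(193,442)]: print("lip",onz(w,Z(*a),.059))
for a in [(208,317),(276,317),(242,258),(242,376)]: print("mid",onz(w,Z(*a),.158))
# end petals edges
for a,h in [((206,38),.125),((272,38),.125),((218,558),.125),((279,558),.125)]: print("end",onz(w,Z(*a),h))
s=cam("scene");d=cam("side")
E
python3 - <<'E'
import sys; sys.path.insert(0,".")
from h import *
im=r.get_image("side"); 
cv2.imwrite("pics/sd1.png",cv2.resize(im[240:400,260:400],None,fx=4,fy=3.7,interpolation=cv2.INTER_CUBIC))
E
```

```text
[[0.509  0.3143 0.01  ]
 [0.5975 0.3143 0.01  ]
 [0.5988 0.1864 0.01  ]
 [0.5101 0.1864 0.01  ]] [0.5538 0.2503 0.01  ] [np.float64(0.08851930204904859), np.float64(0.1279332027528204), np.float64(0.0887364063420727), np.float64(0.12791997449166617)]
lip [0.563  0.2929 0.059 ]
lip [0.5617 0.2076 0.059 ]
lip [0.5725 0.2929 0.059 ]
lip [0.5722 0.2076 0.059 ]
lip [0.5345 0.2921 0.059 ]
lip [0.5364 0.2076 0.059 ]
mid [0.5462 0.2538 0.158 ]
mid [0.5594 0.2538 0.158 ]
mid [0.5529 0.2668 0.158 ]
mid [0.5527 0.2405 0.158 ]
end [0.545  0.3174 0.125 ]
end [0.5586 0.3174 0.125 ]
end [0.5459 0.1875 0.125 ]
end [0.56   0.1875 0.125 ]
```

View pics/sd1.png

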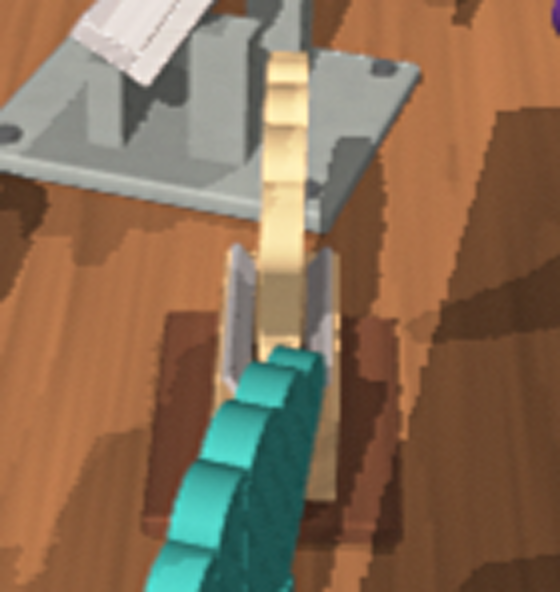

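Request:
drive_tool(targets=[[[2.5, -0.4, 1], [0, 0, 0], 0.3], [[5.2, -0.7, 3], [0, 0, 0], 0.3], [[5.3, -0.7, 6.5], [0, 0, 0], 0.3], [[5.3, -0.7, 10], [0, 0, 0], 0.3], [[5.3, -0.7, 12.8], [0, 0, 0], 0.3], [[5.3, -0.7, 14.3], [0, 0, 0], 0.3], [[5.3, -0.7, 14.7], [0, 0, 0], 0.3], [[5.3, -0.7, 14.7], [0, 0, 0], 0.3]], newtons=45)

```text
time_s: 2.9
tcp_pos: [0.5535, 0.2525, 0.1159]
tcp_rot: [[0.001, 1.0, 0.0], [1.0, -0.001, -0.0], [-0.0, 0.0, -1.0]]
wrist_force: [-0.7, 0.3, 0.6]
finger_gap: 0.649
```

```bash
python3 - <<'E'
from h import *
im=r.get_image("wrist"); cv2.imwrite("pics/w2.png",im)
im=r.get_image("side"); cv2.imwrite("pics/sd2.png",im)
E
```

```text
(no output)
```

View pics/w2.png

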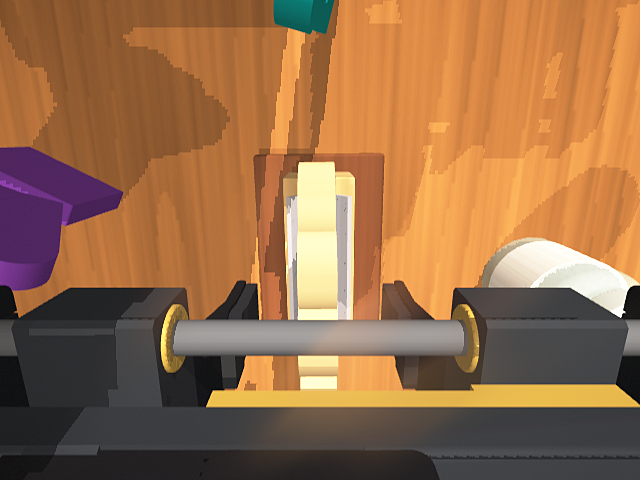

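View pics/sd2.png

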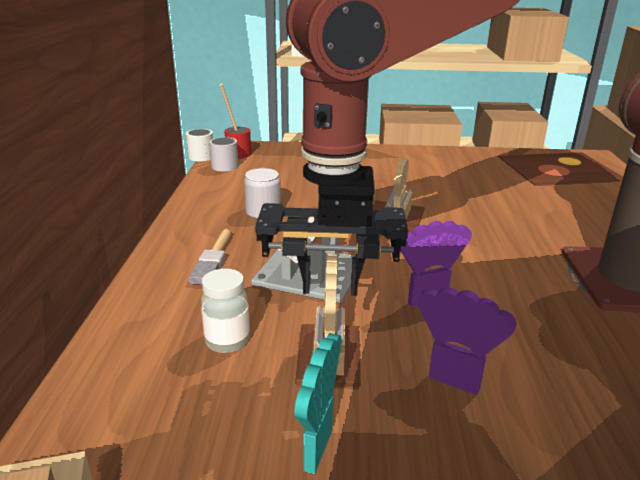

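```bash
python3 - <<'E'
from h import *
w=cam("wrist")
for y in [.235,.252,.269]: print(proj(w,[.553,y,.158]))
E
```

```text
[[317.519  393.6854]]
[[317.3972 352.6813]]
[[317.2671 308.8897]]
```

Request:
drive_tool(targets=[[[0, 0, 0], [0, 0, 0], -0.4], [[0, 0, 0], [0, 0, 0], -0.8], [[0, 0, 0], [0, 0, 0], -1], [[0, 0, 0], [0, 0, 0], -1], [[0, 0, 0], [0, 0, 0], -1], [[0, 0, 0], [0, 0, 0], -1], [[0, 0, 0], [0, 0, 0], -1], [[0, 0, 0], [0, 0, 0], -1]], newtons=45)

```text
time_s: 3.8
tcp_pos: [0.553, 0.253, 0.1155]
tcp_rot: [[-0.0, 1.0, -0.0], [1.0, 0.0, 0.0], [0.0, -0.0, -1.0]]
wrist_force: [-0.2, -0.2, 0.3]
finger_gap: 0.15
```

```bash
cat >> h.py <<'E'
from scipy.spatial.transform import Rotation as Ro
def bedframe(x=.6062,y=.0145,yaw=np.radians(-16.3),L=np.radians(30)):
    X=np.array([np.cos(yaw),np.sin(yaw),0]);Y=np.array([-np.sin(yaw),np.cos(yaw),0]);K=np.array([0,0,1.])
    return np.array([x,y,.065]), np.cos(L)*X+np.sin(L)*K, Y, -np.sin(L)*X+np.cos(L)*K
FZ=.1055
def bedgoal(bx,by,bz):
    o,ax,ay,az=bedframe()
    R=np.c_[ay,ax,-az]; p=o+bx*ax+by*ay+(bz+FZ)*az
    return p,R
def delta(p,R,st=None,p0=None,R0=None):
    if p0 is None: st=r.state();p0=st["tcp_pos"];R0=st["tcp_rot"]
    return (R0.T@(p-p0))*100, np.degrees(Ro.from_matrix(R0.T@R).as_rotvec())
E
python3 - <<'E'
from h import *
p0=np.array([.553,.253,.2655]);R0=np.array([[0,1,0],[1,0,0],[0,0,-1.]])
for g in [(.025,0,.06),(.025,0,.03)]:
    p,R=bedgoal(*g); print(p,delta(p,R,p0=p0,R0=R0))
E
```

```text
[0.5476 0.0316 0.2208] (array([-22.1351,  -0.5443,   4.4673]), array([-29.7955,  -4.2671,  15.9249]))
[0.562  0.0274 0.1948] (array([-22.5561,   0.8954,   7.0654]), array([-29.7955,  -4.2671,  15.9249]))
```

Request:
drive_tool(targets=[[[0, 0, -1], [0, 0, 0], -1], [[0, 0, -3], [0, 0, 0], -1], [[0, 0, -6], [0, 0, 0], -1], [[0, 0, -9.5], [0, 0, 0], -1], [[0, 0, -12.5], [0, 0, 0], -1], [[0, 0, -14.5], [0, 0, 0], -1], [[0, 0, -15], [0, 0, 0], -1], [[0, 0, -15], [0, 0, 0], -1]])

```text
time_s: 4.6
tcp_pos: [0.5533, 0.2531, 0.2664]
tcp_rot: [[-0.0, 1.0, 0.001], [1.0, 0.0, 0.0], [0.0, 0.001, -1.0]]
wrist_force: [0.6, -0.8, -2.5]
finger_gap: 0.158
```

Request:
drive_tool(targets=[[[-2, 0, 0], [-3, -0.4, 1.6], -1], [[-6, -0.1, 0], [-9, -1.3, 4.8], -1], [[-10.5, -0.2, 0], [-16, -2.3, 8.5], -1], [[-15, -0.3, 0], [-22, -3.2, 11.8], -1], [[-19, -0.5, 0], [-27, -3.9, 14.5], -1], [[-21.5, -0.5, 1], [-29.8, -4.3, 15.9], -1], [[-22.1, -0.5, 3], [-29.8, -4.3, 15.9], -1], [[-22.1, -0.5, 4.4], [-29.8, -4.3, 15.9], -1]])

```text
time_s: 5.4
tcp_pos: [0.5458, 0.031, 0.2178]
tcp_rot: [[0.282, 0.833, 0.476], [0.959, -0.244, -0.142], [-0.002, 0.496, -0.868]]
wrist_force: [-0.6, 0.4, -2.3]
finger_gap: 0.161
```

```bash
python3 - <<'E'
from h import *
p,R=bedgoal(.025,0,.06); print(delta(p,R)); st=r.state(); print(st["time_s"],st["tcp_pos"],st["dq"],st["wrist_force"],st["moment"])
for n in ["scene","side","wrist"]:
    im=r.get_image(n); cv2.imwrite(f"pics/{n}3.png",im)
    if n!="wrist": cv2.imwrite(f"pics/{n}3z.png",cv2.resize(im[130:310,220:400],None,fx=3.3,fy=3.3,interpolation=cv2.INTER_CUBIC))
E
```

```text
(array([ 0.1158,  0.2787, -0.1849]), array([-0.243 ,  0.1346, -0.0361]))
5.4 [0.5458 0.031  0.2178] [ 0.0291  0.1597  0.1303 -0.0509 -0.2911  0.0951] [-0.6217  0.3849 -2.2714] [0.1732 0.55   0.001 ]
```

View pics/scene3z.png

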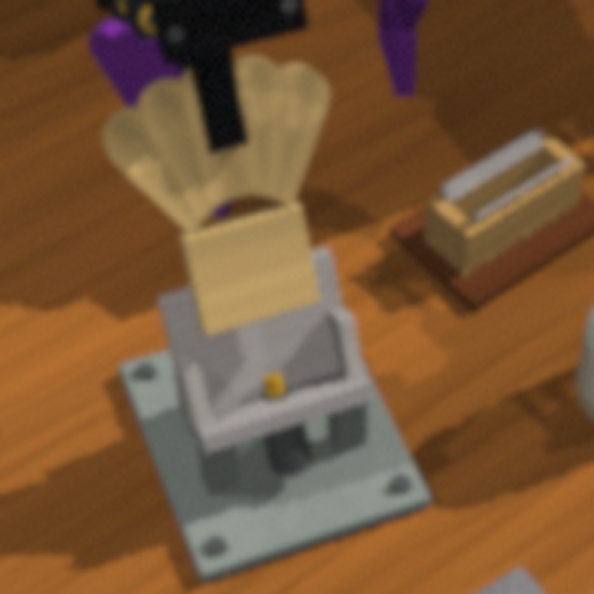

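View pics/side3z.png

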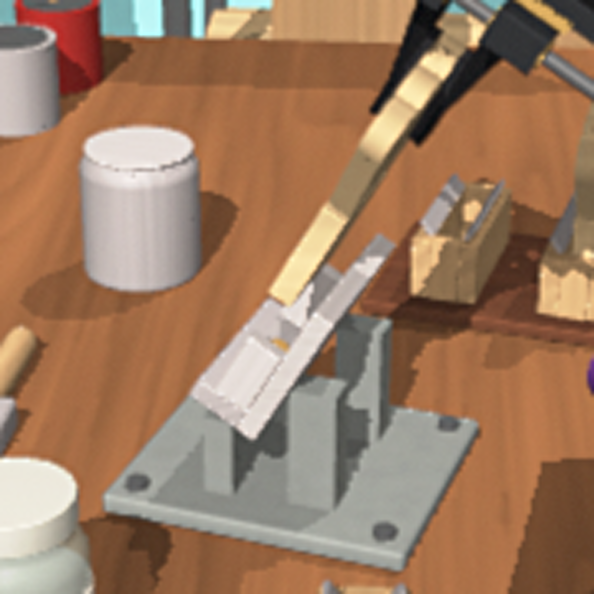

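View pics/wrist3.png

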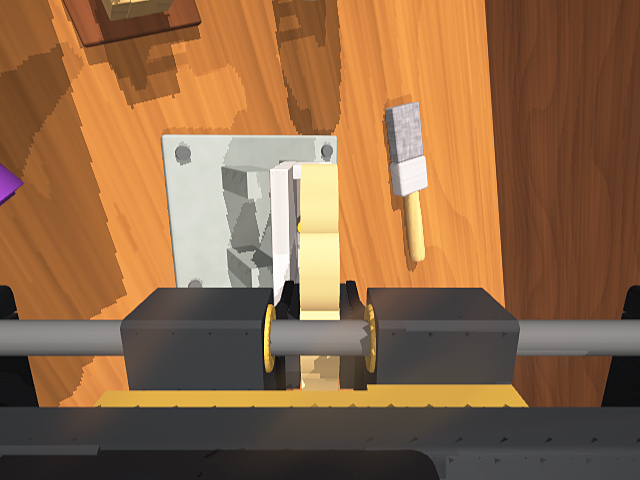

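Request:
drive_tool(targets=[[[0, 0, 1], [0, 0, 0], -1], [[0, -0.4, 2], [0, 0, 0], -1], [[0, -0.8, 2.8], [0, 0, 0], -1], [[0, -1.2, 3], [0, 0, 0], -1], [[0, -1.4, 3], [0, 0, 0], -1], [[0, -1.4, 3], [0, 0, 0], -1], [[0, -1.4, 3], [0, 0, 0], -1], [[0, -1.4, 3], [0, 0, 0], -1]])

```text
time_s: 6.35
tcp_pos: [0.5511, 0.0312, 0.1893]
tcp_rot: [[0.28, 0.831, 0.481], [0.96, -0.242, -0.141], [-0.0, 0.501, -0.865]]
wrist_force: [-0.5, 0.2, -2.0]
finger_gap: 0.158
```

```bash
python3 - <<'E'
from h import *
p,R=bedgoal(.007,0,.0); print("to home",delta(p,R)); st=r.state(); print(st["time_s"],st["tcp_pos"],st["dq"],st["wrist_force"],st["moment"])
o,ax,ay,az=bedframe()
fo=st["tcp_pos"]+FZ*st["tcp_rot"][:,2]
print("fin in bed",[(fo-o)@a for a in (ax,ay,az)])
for n in ["scene","side"]:
    c=cam(n); im=r.get_image(n)
    im=cv2.resize(im[150:310,220:380],None,fx=3.75,fy=3.75,interpolation=cv2.INTER_CUBIC)
    cv2.imwrite(f"pics/{n}4z.png",im)
    B=lambda x,y,z:o+x*ax+y*ay+z*az
    fx=st["tcp_rot"][:,1];fy=st["tcp_rot"][:,0];fz=-st["tcp_rot"][:,2]
    F=lambda x,y,z:fo+x*fx+y*fy+z*fz
    P=[B(0,-.053,0),B(.03,-.053,0),B(.03,.053,0),B(0,.053,.0),B(0,.053,.075),B(0,-.053,.075)]
    P2=[F(.007,-.035,0),F(.007,.035,0),F(.007,.035,.06),F(.007,-.035,.06)]
    for Q,col in ((P,(0,0,255)),(P2,(255,0,0))):
        u=(proj(c,np.array(Q))-[220,150])*3.75
        cv2.polylines(im,[np.int32(u)],True,col,1)
    cv2.imwrite(f"pics/{n}4.png",im)
E
```

```text
to home (array([-0.0522, -0.5332,  3.0897]), array([0.0744, 0.0086, 0.0238]))
6.35 [0.5511 0.0312 0.1893] [-0.0016  0.0002  0.     -0.0001 -0.0021 -0.0016] [-0.539   0.1564 -1.9609] [0.1342 0.4941 0.0243]
fin in bed [np.float64(0.01242915121635633), np.float64(0.0005131039048282854), np.float64(0.030903696847723598)]
```

View pics/scene4.png

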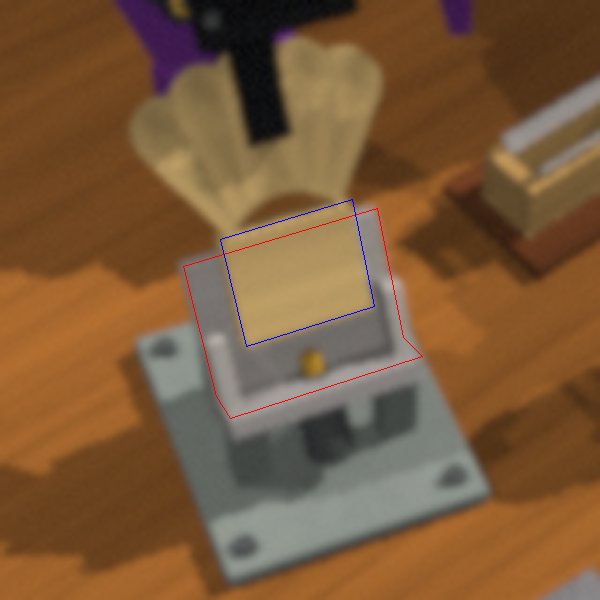

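View pics/side4.png

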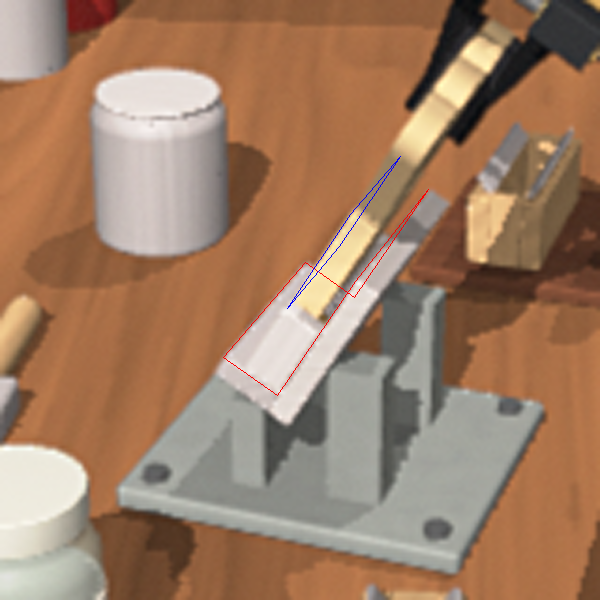

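Request:
drive_tool(targets=[[[0, -0.1, 0.3], [0, 0, 0], -1], [[0, -0.2, 0.7], [0, 0, 0], -1], [[0, -0.3, 1.1], [0, 0, 0], -1], [[0, -0.4, 1.5], [0, 0, 0], -1], [[0, -0.4, 1.6], [0, 0, 0], -1], [[0, -0.4, 1.6], [0, 0, 0], -1], [[0, -0.4, 1.6], [0, 0, 0], -1], [[0, -0.4, 1.6], [0, 0, 0], -1]])

```text
time_s: 7.25
tcp_pos: [0.5552, 0.0299, 0.1729]
tcp_rot: [[0.28, 0.831, 0.48], [0.96, -0.243, -0.141], [-0.001, 0.5, -0.866]]
wrist_force: [0.1, -0.6, -1.6]
finger_gap: 0.158
```

```bash
cat >> h.py <<'E'
def rep(tag,k=5,x0=240,y0=190,n=("scene","side")):
    st=r.state(); o,ax,ay,az=bedframe(); fo=st["tcp_pos"]+FZ*st["tcp_rot"][:,2]
    print(st["time_s"],"fin in bed mm",np.array([(fo-o)@a for a in (ax,ay,az)])*1000)
    print("force in bed",np.array([st["wrist_force"]@a for a in (ax,ay,az)]),"moment",np.array([st["moment"]@a for a in (ax,ay,az)]),"gap",st["finger_gap"]*87)
    p,R=bedgoal(.007,0,0); print("to home",delta(p,R))
    ims=[cv2.resize(r.get_image(c)[y0:y0+100,x0:x0+100],None,fx=k,fy=k,interpolation=cv2.INTER_CUBIC)[:, :400] for c in n]
    cv2.imwrite(f"pics/{tag}.png",np.hstack(ims))
E
python3 -c "
from h import *
rep('c5')"
```

```text
7.25 fin in bed mm [ 7.8147  0.3998 14.5544]
force in bed [-0.5985 -0.5197 -1.5191] moment [-0.0198  0.5396 -0.0127] gap 13.777386661966453
to home (array([-0.0434, -0.0783,  1.4554]), array([0.0203, 0.0219, 0.0303]))
```

View pics/c5.png

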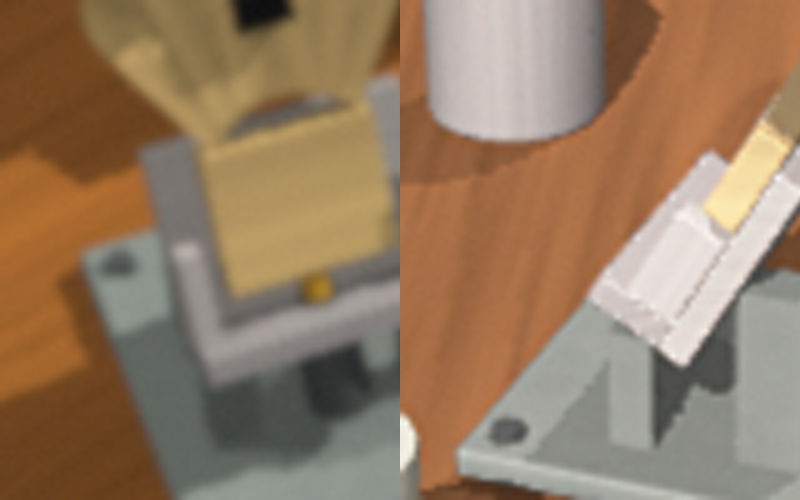

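Request:
drive_tool(targets=[[[0, -0.1, 0.1], [0, 0, 0], -1], [[0, -0.15, 0.3], [0, 0, 0], -1], [[0, -0.2, 0.5], [0, 0, 0], -1], [[0, -0.2, 0.7], [0, 0, 0], -1], [[0, -0.2, 0.9], [0, 0, 0], -1], [[0, -0.2, 1.0], [0, 0, 0], -1], [[0, -0.2, 1.0], [0, 0, 0], -1], [[0, -0.2, 1.0], [0, 0, 0], -1]], newtons=55)

```text
time_s: 8.15
tcp_pos: [0.559, 0.0289, 0.1638]
tcp_rot: [[0.28, 0.83, 0.481], [0.96, -0.242, -0.141], [-0.0, 0.502, -0.865]]
wrist_force: [-0.8, 0.9, 3.3]
finger_gap: 0.156
```

```bash
python3 -c "
from h import *
rep('c6')"
```

```text
8.15 fin in bed mm [6.8649 0.6063 4.7622]
force in bed [0.754 0.688 3.357] moment [-0.1134 -0.0359 -0.0953] gap 13.590929612925757
to home (array([-0.0605,  0.0325,  0.4763]), array([ 0.1083, -0.0005,  0.025 ]))
```

View pics/c6.png

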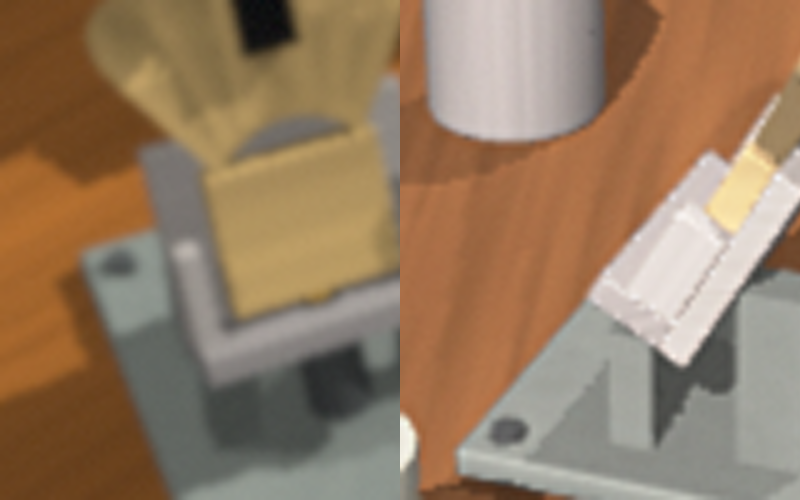

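Request:
drive_tool(targets=[[[0, 0, 0.1], [0, 0, 0], -1], [[0, 0, 0.2], [0, 0, 0], -1], [[0, 0, 0.3], [0, 0, 0], -1], [[0, 0, 0.4], [0, 0, 0], -1], [[0, 0, 0.5], [0, 0, 0], -1], [[0, 0, 0.5], [0, 0, 0], -1], [[0, 0, 0.5], [0, 0, 0], -1], [[0, 0, 0.5], [0, 0, 0], -1]], newtons=60)

```text
time_s: 9.05
tcp_pos: [0.5613, 0.0283, 0.1599]
tcp_rot: [[0.28, 0.83, 0.481], [0.96, -0.242, -0.141], [-0.0, 0.502, -0.865]]
wrist_force: [-4.7, 0.8, 9.0]
finger_gap: 0.156
```

```bash
python3 -c "
from h import *
rep('c7')"
```

```text
9.05 fin in bed mm [6.9142 0.6536 0.1577]
force in bed [ 0.451  -0.5735 10.153 ] moment [-0.2444  0.1807 -0.0415] gap 13.612847185254184
to home (array([-0.0657,  0.0277,  0.0158]), array([0.1042, 0.0016, 0.0316]))
```

View pics/c7.png

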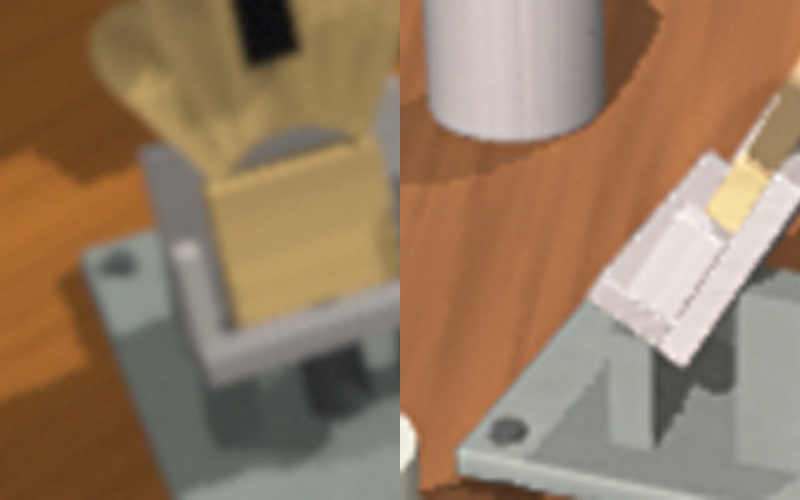

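Request:
drive_tool(targets=[[[0, 0, 0.05], [0, 0, 0], -1], [[0, 0, 0.1], [0, 0, 0], -1], [[0, 0, 0.1], [0, 0, 0], -1], [[0, 0, 0.1], [0, 0, 0], -1], [[0, 0, 0.1], [0, 0, 0], -1], [[0, 0, 0.1], [0, 0, 0], -1], [[0, 0, 0.1], [0, 0, 0], -1], [[0, 0, 0.1], [0, 0, 0], -1]])

```text
time_s: 9.95
tcp_pos: [0.5615, 0.0283, 0.1599]
tcp_rot: [[0.28, 0.831, 0.481], [0.96, -0.242, -0.141], [-0.0, 0.501, -0.865]]
wrist_force: [-15.2, 3.2, 20.4]
finger_gap: 0.157
```

```bash
python3 -c "
from h import *
rep('c8',k=4)
rep('c8b',k=6,x0=270,y0=210)"
```

```text
9.95 fin in bed mm [7.1038 0.7015 0.1171]
force in bed [-3.2253 -1.1618 25.4644] moment [-0.5132  1.1904 -0.0037] gap 13.658121763170586
to home (array([-0.0728,  0.0055,  0.0117]), array([0.0863, 0.0144, 0.03  ]))
10.05 fin in bed mm [7.1097 0.6998 0.1089]
force in bed [-3.016 -2.343 24.672] moment [-0.5336  1.2356  0.0112] gap 13.580042427589753
to home (array([-0.0727,  0.0048,  0.0109]), array([0.0861, 0.0147, 0.0307]))
```

View pics/c8b.png

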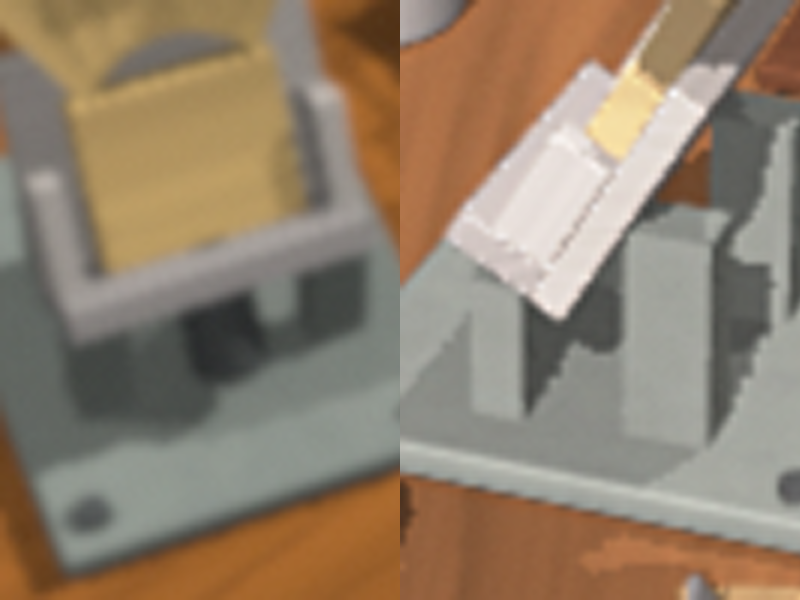

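Request:
drive_tool(targets=[[[0, -0.05, 0], [0, 0, 0], -1], [[0, -0.1, 0], [0, 0, 0], -1], [[0, -0.15, 0], [0, 0, 0], -1], [[0, -0.15, 0], [0, 0, 0], -1], [[0, -0.15, 0], [0, 0, 0], -1], [[0, -0.15, 0], [0, 0, 0], -1], [[0, -0.15, 0], [0, 0, 0], -1], [[0, -0.15, 0], [0, 0, 0], -1]])

```text
time_s: 10.95
tcp_pos: [0.5612, 0.0284, 0.1598]
tcp_rot: [[0.28, 0.83, 0.483], [0.96, -0.242, -0.141], [-0.0, 0.503, -0.864]]
wrist_force: [-9.9, 0.6, 16.5]
finger_gap: 0.155
```

```bash
python3 -c "
from h import *
rep('c9',k=6,x0=270,y0=190)"
```

```text
10.95 fin in bed mm [7.0468 0.7085 0.1208]
force in bed [-0.1759 -2.1767 19.1285] moment [-0.5598  0.4205 -0.0023] gap 13.51871254607816
to home (array([-0.0706,  0.0355,  0.0121]), array([ 0.2188, -0.0013,  0.0253]))
```

View pics/c9.png

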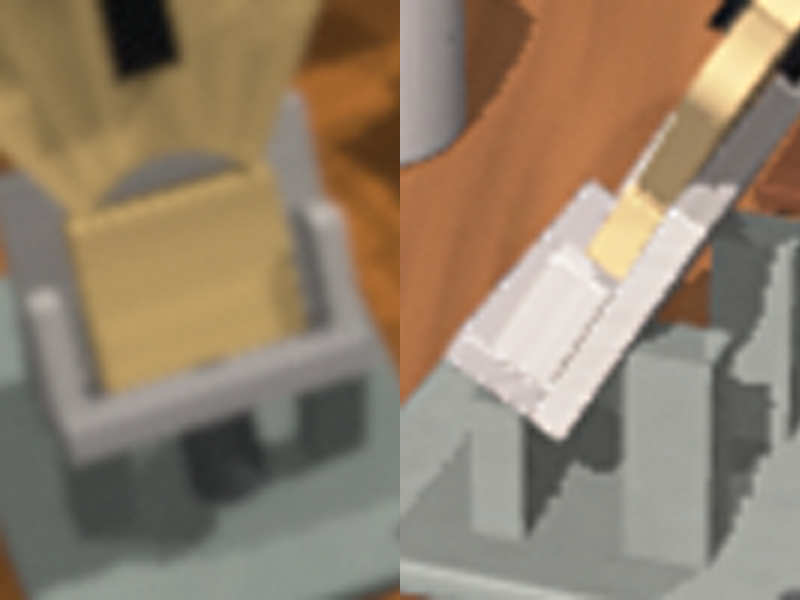

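Request:
drive_tool(targets=[[[0, -0.05, 0], [0, 0, 0], -1], [[0, -0.1, 0.03], [0, 0, 0], -1], [[0, -0.1, 0.03], [0, 0, 0], -1], [[0, -0.1, 0.03], [0, 0, 0], -1], [[0, -0.1, 0.03], [0, 0, 0], -1], [[0, -0.1, 0.03], [0, 0, 0], -1], [[0, -0.1, 0.03], [0, 0, 0], -1], [[0, -0.1, 0.03], [0, 0, 0], -1]])

```text
time_s: 11.85
tcp_pos: [0.5611, 0.0284, 0.1597]
tcp_rot: [[0.28, 0.829, 0.484], [0.96, -0.242, -0.141], [0.0, 0.505, -0.863]]
wrist_force: [-8.2, -0.2, 18.3]
finger_gap: 0.156
```

```bash
python3 -c "
from h import *
rep('c10',k=6,x0=270,y0=190)
o,ax,ay,az=bedframe();st=r.state();print('tcp bed x',(st['tcp_pos']-o)@ax*1000)"
```

```text
11.85 fin in bed mm [7.0595 0.727  0.1273]
force in bed [ 2.3595 -2.4507 19.7755] moment [-0.6964  0.2476 -0.0837] gap 13.545183941073304
to home (array([-0.071 ,  0.0493,  0.0128]), array([ 0.3004, -0.0092,  0.0129]))
tcp bed x 6.529446229331085
```

Request:
drive_tool(targets=[[[0, 0, 0], [0, 0, 0], -1], [[0, 0, 0], [0, 0, 0], -1], [[0, 0, 0], [0, 0, 0], -1], [[0, 0, 0], [0, 0, 0], -1], [[0, 0, 0], [0, 0, 0], -1], [[0, 0, 0], [0, 0, 0], -1], [[0, 0, 0], [0, 0, 0], -1], [[0, 0, 0], [0, 0, 0], -1]])

```text
time_s: 12.75
tcp_pos: [0.5611, 0.0284, 0.1597]
tcp_rot: [[0.28, 0.829, 0.484], [0.96, -0.242, -0.141], [0.0, 0.505, -0.863]]
wrist_force: [-9.7, -0.5, 18.6]
finger_gap: 0.158
```

Request:
drive_tool(targets=[[[0, 0, 0], [0, 0, 0], -1], [[0, 0, 0], [0, 0, 0], -1], [[0, 0, 0], [0, 0, 0], -1], [[0, 0, 0], [0, 0, 0], -1], [[0, 0, 0], [0, 0, 0], -1], [[0, 0, 0], [0, 0, 0], -1], [[0, 0, 0], [0, 0, 0], -1], [[0, 0, 0], [0, 0, 0], -1]])

```text
time_s: 13.55
tcp_pos: [0.5611, 0.0284, 0.1597]
tcp_rot: [[0.28, 0.829, 0.484], [0.96, -0.242, -0.141], [0.0, 0.505, -0.863]]
wrist_force: [-8.7, 0.4, 17.9]
finger_gap: 0.157
```

Request:
drive_tool(targets=[[[0, 0, 0], [0, 0, 0], -1], [[0, 0, 0], [0, 0, 0], -1], [[0, 0, 0], [0, 0, 0], -1], [[0, 0, 0], [0, 0, 0], -1], [[0, 0, 0], [0, 0, 0], -1], [[0, 0, 0], [0, 0, 0], -1], [[0, 0, 0], [0, 0, 0], -1], [[0, 0, 0], [0, 0, 0], -1]])

```text
time_s: 14.35
tcp_pos: [0.5611, 0.0284, 0.1597]
tcp_rot: [[0.28, 0.829, 0.484], [0.96, -0.242, -0.141], [0.0, 0.505, -0.863]]
wrist_force: [-9.2, -0.9, 17.0]
finger_gap: 0.154
```

Request:
drive_tool(targets=[[[0, 0, 0], [0, 0, 0], -1], [[0, 0, 0], [0, 0, 0], -1], [[0, 0, 0], [0, 0, 0], -1], [[0, 0, 0], [0, 0, 0], -1], [[0, 0, 0], [0, 0, 0], -1], [[0, 0, 0], [0, 0, 0], -1], [[0, 0, 0], [0, 0, 0], -1], [[0, 0, 0], [0, 0, 0], -1]])

```text
time_s: 15.15
tcp_pos: [0.5611, 0.0284, 0.1597]
tcp_rot: [[0.28, 0.829, 0.484], [0.96, -0.242, -0.141], [0.0, 0.505, -0.863]]
wrist_force: [-8.8, -0.3, 19.3]
finger_gap: 0.155
```

```bash
python3 -c "
from h import *
rep('c11',k=6,x0=270,y0=190)"
```

```text
15.15 fin in bed mm [7.0613 0.7064 0.1228]
force in bed [ 2.464  -2.7754 20.8847] moment [-0.6629  0.258  -0.1691] gap 13.516918750435376
to home (array([-0.0691,  0.0494,  0.0124]), array([ 0.3019, -0.0082,  0.0118]))
```

View pics/c11.png

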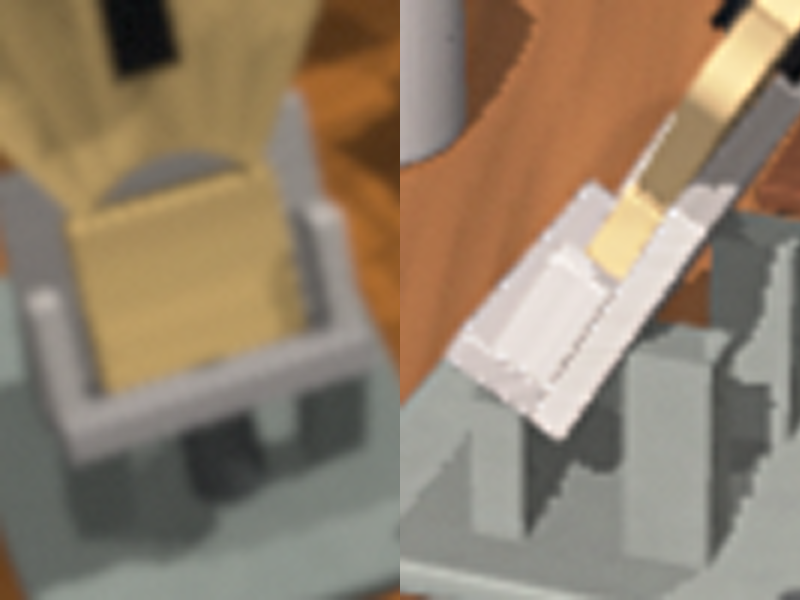

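Request:
drive_tool(targets=[[[0, 0, 0], [0, -0.1, 0], -1], [[0.03, 0, 0], [0, -0.2, 0], -1], [[0.05, 0, 0], [0, -0.3, 0], -1], [[0.07, 0, 0], [0, -0.4, 0], -1], [[0.07, 0, 0], [0, -0.4, 0], -1], [[0.07, 0, 0], [0, -0.4, 0], -1], [[0.07, 0, 0], [0, -0.4, 0], -1], [[0.07, 0, 0], [0, -0.4, 0], -1]])

```text
time_s: 16.05
tcp_pos: [0.5613, 0.029, 0.1598]
tcp_rot: [[0.284, 0.829, 0.482], [0.959, -0.242, -0.148], [-0.006, 0.504, -0.863]]
wrist_force: [-11.1, -1.4, 19.7]
finger_gap: 0.154
```

```bash
python3 -c "
from h import *
rep('c12',k=6,x0=270,y0=190)"
```

```text
16.05 fin in bed mm [7.0915 0.564  0.2479]
force in bed [ 0.9713 -4.5044 22.1637] moment [-0.6296  0.369  -0.1531] gap 13.365742963697974
to home (array([-0.1304,  0.0454,  0.0255]), array([0.2968, 0.4029, 0.0115]))
```

Request:
drive_tool(targets=[[[-0.03, 0, 0], [0, -0.1, 0], -1], [[-0.05, -0.02, 0], [0, -0.2, 0], -1], [[-0.06, -0.04, 0], [0, -0.2, 0], -1], [[-0.06, -0.04, 0], [0, -0.2, 0], -1], [[-0.06, -0.04, 0], [0, -0.2, 0], -1], [[-0.06, -0.04, 0], [0, -0.2, 0], -1], [[-0.06, -0.04, 0], [0, -0.2, 0], -1], [[-0.06, -0.04, 0], [0, -0.2, 0], -1]])

```text
time_s: 16.95
tcp_pos: [0.5612, 0.029, 0.1599]
tcp_rot: [[0.285, 0.828, 0.482], [0.958, -0.242, -0.151], [-0.008, 0.505, -0.863]]
wrist_force: [-7.3, 0.8, 17.9]
finger_gap: 0.158
```

```bash
python3 -c "
from h import *
rep('c13',k=6,x0=270,y0=190)"
```

```text
16.95 fin in bed mm [7.163  0.2774 0.2703]
force in bed [ 2.6564 -1.3142 19.0868] moment [ 0.0427  0.2706 -0.1273] gap 13.766695967371321
to home (array([-0.1258,  0.0477,  0.0278]), array([ 0.3485,  0.534 , -0.0139]))
```

Request:
drive_tool(targets=[[[0, 0, 0], [0, 0, 0], -1], [[0, 0, 0], [0, 0, 0], -1], [[0, 0, 0], [0, 0, 0], -1], [[0, 0, 0], [0, 0, 0], -1], [[0, 0, 0], [0, 0, 0], -1], [[0, 0, 0], [0, 0, 0], -1], [[0, 0, 0], [0, 0, 0], -1], [[0, 0, 0], [0, 0, 0], -1]])

```text
time_s: 17.85
tcp_pos: [0.5612, 0.029, 0.1598]
tcp_rot: [[0.285, 0.828, 0.482], [0.958, -0.242, -0.151], [-0.008, 0.505, -0.863]]
wrist_force: [-7.7, 0.2, 17.2]
finger_gap: 0.157
```

Request:
drive_tool(targets=[[[0, 0, 0], [0, 0, 0], -1], [[0, 0, 0], [0, 0, 0], -1], [[0, 0, 0], [0, 0, 0], -1], [[0, 0, 0], [0, 0, 0], -1], [[0, 0, 0], [0, 0, 0], -1], [[0, 0, 0], [0, 0, 0], -1], [[0, 0, 0], [0, 0, 0], -1], [[0, 0, 0], [0, 0, 0], -1]])

```text
time_s: 18.65
tcp_pos: [0.5612, 0.029, 0.1598]
tcp_rot: [[0.285, 0.828, 0.482], [0.958, -0.242, -0.151], [-0.008, 0.505, -0.863]]
wrist_force: [-7.9, 0.3, 16.9]
finger_gap: 0.158
```

Request:
drive_tool(targets=[[[0, 0, 0], [0, 0, 0], -1], [[0, 0, 0], [0, 0, 0], -1], [[0, 0, 0], [0, 0, 0], -1], [[0, 0, 0], [0, 0, 0], -1], [[0, 0, 0], [0, 0, 0], -1], [[0, 0, 0], [0, 0, 0], -1], [[0, 0, 0], [0, 0, 0], -1], [[0, 0, 0], [0, 0, 0], -1]])

```text
time_s: 19.45
tcp_pos: [0.5612, 0.029, 0.1598]
tcp_rot: [[0.285, 0.828, 0.482], [0.958, -0.242, -0.151], [-0.008, 0.505, -0.863]]
wrist_force: [-7.2, -0.0, 18.6]
finger_gap: 0.156
```

```bash
python3 -c "
from h import *
rep('c14',k=6,x0=270,y0=190)"
```

```text
19.45 fin in bed mm [7.1538 0.2675 0.2658]
force in bed [ 3.3099 -2.0322 19.6123] moment [ 0.0432  0.2922 -0.1098] gap 13.535840222156097
to home (array([-0.125 ,  0.0485,  0.0274]), array([ 0.3479,  0.5348, -0.0133]))
```

Request:
drive_tool(targets=[[[0, 0, -1], [0, 0, 0], -1], [[0, 0.3, -3], [0, 0, 0], -1], [[0, 1, -6], [0, 0, 0], -1], [[0, 2, -8.5], [0, 0, 0], -1], [[0, 2.5, -10], [0, 0, 0], -1], [[0, 2.5, -10.5], [0, 0, 0], -1], [[0, 2.5, -10.5], [0, 0, 0], -1], [[0, 2.5, -10.5], [0, 0, 0], -1]])

```text
time_s: 20.35
tcp_pos: [0.5286, 0.0386, 0.2572]
tcp_rot: [[0.285, 0.833, 0.474], [0.958, -0.243, -0.151], [-0.011, 0.497, -0.868]]
wrist_force: [-0.1, 0.8, -2.4]
finger_gap: 0.159
```

```bash
python3 - <<'E'
from h import *
rep('c15')
for n in ["scene","side","wrist"]:
    im=r.get_image(n); cv2.imwrite(f"pics/{n}15.png",im)
E
```

```text
20.35 fin in bed mm [ 25.3912   0.1392 101.6451]
force in bed [-1.4512  0.7421 -1.9598] moment [ 0.02    0.5163 -0.0805] gap 13.797959699375783
to home (array([-0.0166, -1.8403, 10.1705]), array([-0.1806,  0.6733,  0.0575]))
```

View pics/scene15.png

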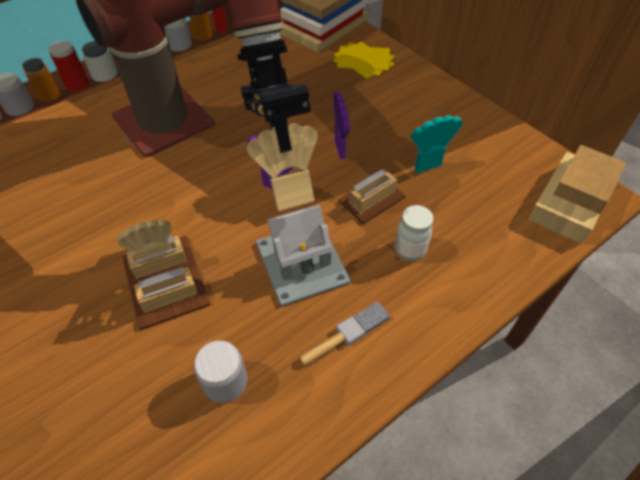

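View pics/side15.png

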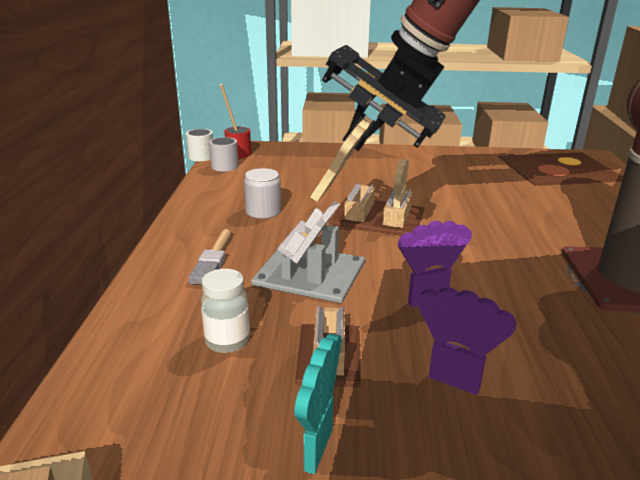

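```bash
python3 - <<'E'
from h import *
yaw=np.radians(-10.5)
X=np.array([np.cos(yaw),np.sin(yaw),0]);Y=np.array([-np.sin(yaw),np.cos(yaw),0])
R=np.c_[Y,X,[0,0,-1]]
for p in [(.555,-.12,.29),(.58,-.28,.30)]: print(delta(np.array(p),R))
E
```

```text
(array([-14.4917,   7.5707,   0.8783]), array([29.8493,  2.1634, -5.8003]))
(array([-29.121 ,  14.0319,   3.6143]), array([29.8493,  2.1634, -5.8003]))
```

Request:
drive_tool(targets=[[[-1.5, 0.8, 0], [3, 0.2, -0.6], -1], [[-5, 2.6, 0.2], [10, 0.7, -2], -1], [[-9, 4.7, 0.4], [17, 1.2, -3.4], -1], [[-13, 6.7, 0.8], [24, 1.7, -4.7], -1], [[-17, 8.7, 1.3], [29, 2.1, -5.6], -1], [[-21, 10.4, 2.1], [29.8, 2.2, -5.8], -1], [[-25, 12.2, 2.8], [29.8, 2.2, -5.8], -1], [[-28, 13.5, 3.4], [29.8, 2.2, -5.8], -1]])

```text
time_s: 21.4
tcp_pos: [0.5784, -0.2709, 0.2994]
tcp_rot: [[0.184, 0.983, 0.002], [0.983, -0.184, -0.0], [0.0, 0.002, -1.0]]
wrist_force: [0.2, 0.7, -1.9]
finger_gap: 0.155
```

Request:
drive_tool(targets=[[[-0.8, 0.2, 0], [0, 0, 0], -1], [[-1.1, 0.3, 0], [0, 0, 0], -1], [[-1.1, 0.3, 0], [0, 0, 0], -1], [[-1.1, 0.3, 0], [0, 0, 0], -1], [[-1.1, 0.3, 0], [0, 0, 0], -1], [[-1.1, 0.3, 0], [0, 0, 0], -1], [[-1.1, 0.3, 0], [0, 0, 0], -1], [[-1.1, 0.3, 0], [0, 0, 0], -1]])

```text
time_s: 22.2
tcp_pos: [0.5791, -0.2786, 0.3005]
tcp_rot: [[0.181, 0.983, 0.003], [0.983, -0.181, 0.0], [0.001, 0.003, -1.0]]
wrist_force: [0.9, -1.4, -2.1]
finger_gap: 0.157
```

```bash
python3 - <<'E'
from h import *
st=r.state();np.savez("w16.npz",p=st["tcp_pos"],R=st["tcp_rot"]);print(st["tcp_pos"],st["tcp_rot"],st["time_s"])
for n in ["wrist","scene"]:
    im=r.get_image(n); cv2.imwrite(f"pics/{n}16.png",im)
E
```

```text
[ 0.5791 -0.2786  0.3005] [[ 0.1815  0.9834  0.003 ]
 [ 0.9834 -0.1815  0.0003]
 [ 0.0008  0.0029 -1.    ]] 22.2
```

View pics/wrist16.png

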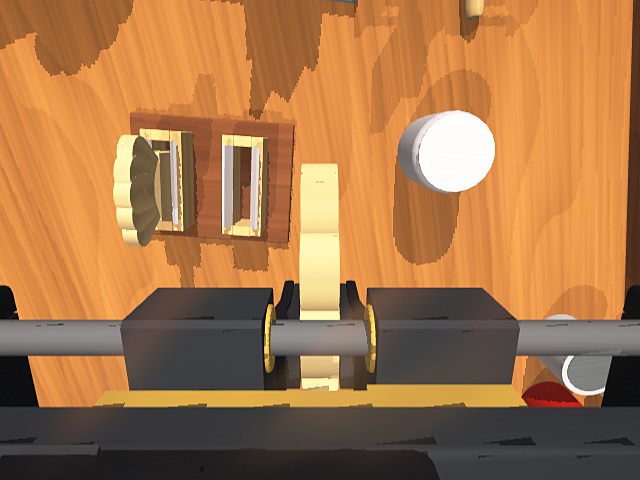

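```bash
python3 - <<'E'
import cv2
im=cv2.imread("pics/wrist16.png")
cv2.imwrite("pics/w16z.png",cv2.resize(im[100:260,120:310],None,fx=4,fy=3.7,interpolation=cv2.INTER_CUBIC))
im=cv2.imread("pics/scene16.png")
cv2.imwrite("pics/s16z.png",cv2.resize(im[215:330,110:220],None,fx=5,fy=5,interpolation=cv2.INTER_CUBIC))
E
```

```text
(no output)
```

View pics/w16z.png

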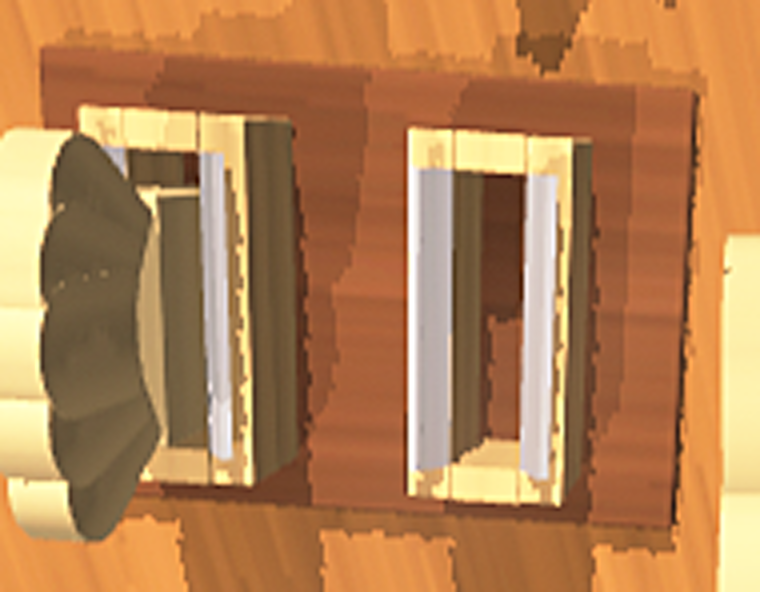

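View pics/s16z.png

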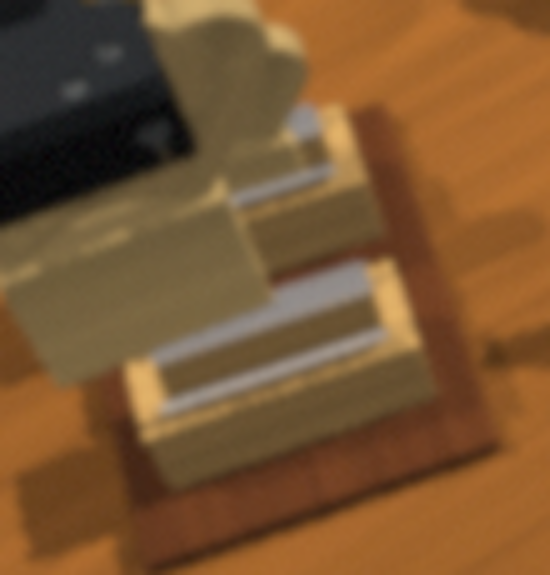

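```bash
cat > fit.py <<'E'
from h import *
from scipy.optimize import least_squares
w1=np.load("w16.npz");w=cam("wrist",dict(tcp_pos=w1["p"],tcp_rot=w1["R"]));s=cam("scene")
Z=lambda u,v:(u/4+120,v/3.7+100)
S=lambda u,v:(u/5+110,v/5+215)
blk=[Z(408,127),Z(573,138),Z(563,507),Z(408,497)]
B=np.array([onz(w,p,.05) for p in blk]);print("block",B.mean(0),B[0]-B[3],B[1]-B[2],B[1]-B[0])
def res(p,full=0):
    x,y,a,bw,bl=p; c,sn=np.cos(a),np.sin(a)
    W=lambda u,v,z:np.array([x+c*u-sn*v,y+sn*u+c*v,z])
    L=[(w,Z(692,92),W(.05,.07,.01)),(w,Z(672,527),W(.05,-.07,.01)),(w,Z(40,48),W(-.135,.07,.01)),
     (w,blk[1],W(bw,bl,.05)),(w,blk[2],W(bw,-bl,.05)),
     (w,Z(408,127),W(-bw,bl,.05)),(w,Z(408,497),W(-bw,-bl,.05)),
     (s,S(498,443),W(.05,.07,.01)),(s,S(147,563),W(.05,-.07,.01)),(s,S(383,105),W(-.135,.07,.01)),
     (s,S(147,437),W(bw,-bl,.05)),(s,S(422,345),W(bw,bl,.05)),(s,S(393,258),W(-bw,bl,.05))]
    e=np.array([proj(k,P)[0]-uv for k,uv,P in L])
    return e if full else e.ravel()
o=least_squares(res,[.507,-.24,-.18,.025,.05],loss="soft_l1")
print(o.x,np.degrees(o.x[2]));print(res(o.x,1).round(1).tolist())
E
python3 fit.py
```

```text
block [ 0.5017 -0.2418  0.05  ] [0.0264 0.1034 0.    ] [0.0262 0.1036 0.    ] [ 0.0413 -0.0107  0.    ]
[ 0.5019 -0.2418 -0.2503  0.0214  0.0534] -14.340336817405225
[[1.2, -0.9], [0.6, 1.0], [-1.2, -0.7], [0.3, 0.0], [0.1, -0.1], [0.1, 0.1], [0.1, 0.1], [0.4, -1.1], [-0.8, 0.6], [-0.0, -1.9], [-1.1, 0.1], [-0.5, -0.8], [-0.3, -0.4]]
```

```bash
cat >> h.py <<'E'
def rackgoal(z,dx=0,dy=0,x=.5019,y=-.2418,yaw=np.radians(-14.3)):
    X=np.array([np.cos(yaw),np.sin(yaw),0]);Y=np.array([-np.sin(yaw),np.cos(yaw),0])
    return np.array([x,y,z])+dx*X+dy*Y, np.c_[Y,X,[0,0,-1]]
E
python3 - <<'E'
from h import *
for z in [.3,.19]: print(delta(*rackgoal(z)))
E
```

```text
(array([ 2.2343, -8.2625,  0.021 ]), array([ 0.1595, -0.0566,  3.8295]))
(array([ 2.2245, -8.2935, 11.0209]), array([ 0.1595, -0.0566,  3.8295]))
```

Request:
drive_tool(targets=[[[0.5, -2, 0], [0, 0, 1], -1], [[1.3, -5, 0], [0.1, 0, 2.5], -1], [[2.1, -7.5, 0.5], [0.2, -0.1, 3.8], -1], [[2.2, -8.2, 3], [0.2, -0.1, 3.8], -1], [[2.2, -8.3, 6.5], [0.2, -0.1, 3.8], -1], [[2.2, -8.3, 9.5], [0.2, -0.1, 3.8], -1], [[2.2, -8.3, 10.8], [0.2, -0.1, 3.8], -1], [[2.2, -8.3, 11], [0.2, -0.1, 3.8], -1]])

```text
time_s: 23.1
tcp_pos: [0.5007, -0.2415, 0.1883]
tcp_rot: [[0.247, 0.969, -0.004], [0.969, -0.247, 0.001], [0.0, -0.004, -1.0]]
wrist_force: [0.1, 0.7, -2.2]
finger_gap: 0.154
```

Request:
drive_tool(targets=[[[0, 0, 0], [0, 0, 0], -1], [[0, 0, 0], [0, 0, 0], -1], [[0, 0, 0], [0, 0, 0], -1], [[0, 0, 0], [0, 0, 0], -1], [[0, 0, 0], [0, 0, 0], -1], [[0, 0, 0], [0, 0, 0], -1], [[0, 0, 0], [0, 0, 0], -1], [[0, 0, 0], [0, 0, 0], -1]])

```text
time_s: 23.9
tcp_pos: [0.5017, -0.2421, 0.1901]
tcp_rot: [[0.247, 0.969, -0.001], [0.969, -0.247, -0.001], [-0.001, -0.001, -1.0]]
wrist_force: [-1.0, -0.5, -3.3]
finger_gap: 0.155
```

```bash
cat >> h.py <<'E'
def repr_(tag,x0s=110,y0s=190,x0d=310,y0d=110,k=5):
    st=r.state(); print(st["time_s"],st["tcp_pos"],st["wrist_force"],st["moment"],st["finger_gap"]*87)
    print("to final",delta(*rackgoal(.1155)))
    fo=st["tcp_pos"]+FZ*st["tcp_rot"][:,2]; fx=st["tcp_rot"][:,1];fy=st["tcp_rot"][:,0];fz=-st["tcp_rot"][:,2]
    F=lambda x,y,z:fo+x*fx+y*fy+z*fz
    g,G=rackgoal(0); Q=lambda x,y,z:g+G@np.array([y,x,-z])
    out=[]
    for n,x0,y0 in (("scene",x0s,y0s),("side",x0d,y0d)):
        c=cam(n); im=cv2.resize(r.get_image(n)[y0:y0+120,x0:x0+80],None,fx=k,fy=k,interpolation=cv2.INTER_CUBIC); raw=im.copy()
        def pl(P,col): cv2.polylines(im,[np.int32((proj(c,np.array(P))-[x0,y0])*k)],True,col,1)
        pl([F(.007,-.035,0),F(.007,.035,0),F(.007,.035,.06),F(.007,-.035,.06)],(255,0,0))
        pl([Q(-.0095,-.043,.05),Q(-.0095,.043,.05),Q(.0095,.043,.05),Q(.0095,-.043,.05)],(0,0,255))
        out.append(im)
    cv2.imwrite(f"pics/{tag}.png",np.hstack(out))
E
python3 -c "
from h import *
repr_('d1')
cv2.imwrite('pics/wd1.png',r.get_image('wrist'))"
```

```text
23.9 [ 0.5017 -0.2421  0.1901] [-1.0123 -0.507  -3.2791] [-0.0304 -0.0069 -0.031 ] 13.515846051356908
to final (array([0.0401, 0.0144, 7.4617]), array([-0.0496,  0.0426,  0.0192]))
```

View pics/d1.png

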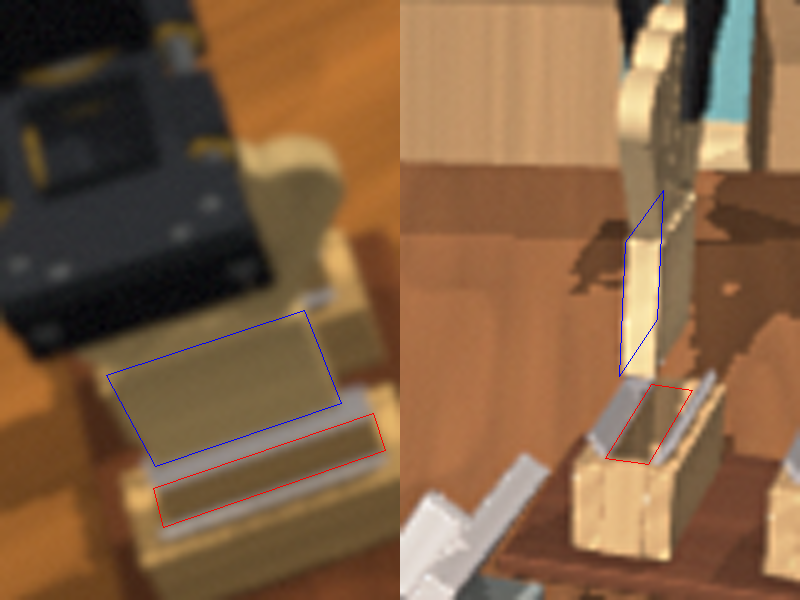

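View pics/wd1.png

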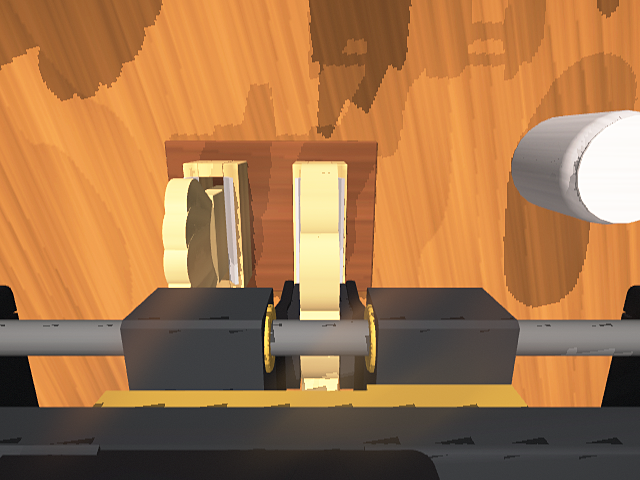

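Request:
drive_tool(targets=[[[0, 0, 0.6], [0, 0, 0], -1], [[0, 0, 1.4], [0, 0, 0], -1], [[0, 0, 2.2], [0, 0, 0], -1], [[0, 0, 3], [0, 0, 0], -1], [[0, 0, 3.5], [0, 0, 0], -1], [[0, 0, 4], [0, 0, 0], -1], [[0, 0, 4], [0, 0, 0], -1], [[0, 0, 4], [0, 0, 0], -1]])

```text
time_s: 24.85
tcp_pos: [0.5018, -0.2422, 0.1502]
tcp_rot: [[0.247, 0.969, -0.001], [0.969, -0.247, -0.001], [-0.001, -0.001, -1.0]]
wrist_force: [-0.0, -0.2, -2.3]
finger_gap: 0.155
```

```bash
python3 -c "
from h import *
repr_('d2')"
```

```text
24.85 [ 0.5018 -0.2422  0.1502] [-0.015  -0.1517 -2.3151] [-0.0444  0.0183 -0.0324] 13.483417281571919
to final (array([0.0437, 0.0037, 3.47  ]), array([-0.0421,  0.0444,  0.0192]))
```

View pics/d2.png

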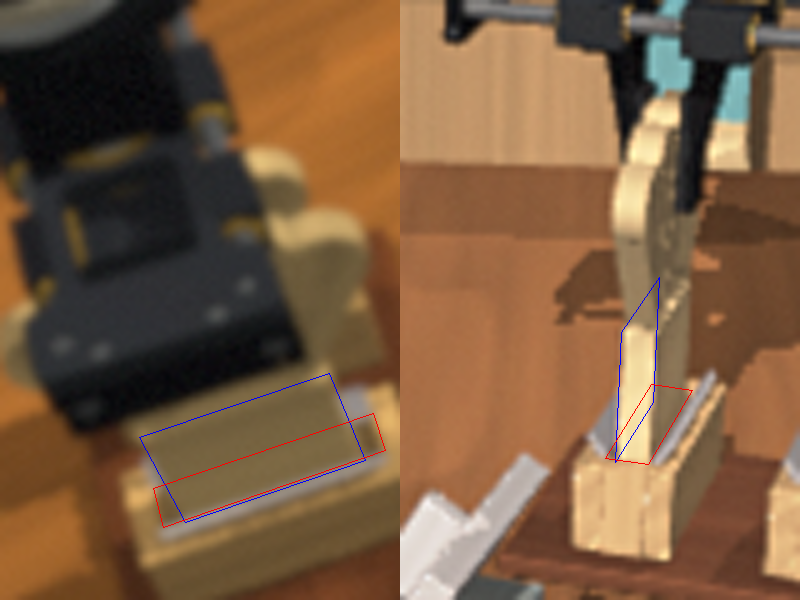

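Request:
drive_tool(targets=[[[0, 0, 0.5], [0, 0, 0], -1], [[0, 0, 1.1], [0, 0, 0], -1], [[0, 0, 1.7], [0, 0, 0], -1], [[0, 0, 2.3], [0, 0, 0], -1], [[0, 0, 2.8], [0, 0, 0], -1], [[0, 0, 3.1], [0, 0, 0], -1], [[0, 0, 3.3], [0, 0, 0], -1], [[0, 0, 3.3], [0, 0, 0], -1]])

```text
time_s: 25.75
tcp_pos: [0.5016, -0.2421, 0.1169]
tcp_rot: [[0.247, 0.969, -0.001], [0.969, -0.247, -0.0], [-0.001, -0.001, -1.0]]
wrist_force: [-0.1, -0.1, -2.6]
finger_gap: 0.154
```

```bash
python3 -c "
from h import *
repr_('d3')"
```

```text
25.75 [ 0.5016 -0.2421  0.1169] [-0.0917 -0.1144 -2.6364] [ 0.0189 -0.0317  0.06  ] 13.39156201722794
to final (array([0.038 , 0.0243, 0.1356]), array([-0.0677,  0.037 ,  0.0186]))
```

Request:
drive_tool(targets=[[[0, 0, 0.05], [0, 0, 0], -1], [[0, 0, 0.1], [0, 0, 0], -1], [[0, 0, 0.15], [0, 0, 0], -1], [[0, 0, 0.18], [0, 0, 0], -1], [[0, 0, 0.18], [0, 0, 0], -1], [[0, 0, 0.18], [0, 0, 0], -1], [[0, 0, 0.18], [0, 0, 0], -1], [[0, 0, 0.18], [0, 0, 0], -1]])

```text
time_s: 26.65
tcp_pos: [0.5018, -0.2423, 0.1155]
tcp_rot: [[0.247, 0.969, -0.001], [0.969, -0.247, -0.001], [-0.001, -0.001, -1.0]]
wrist_force: [-0.8, -0.2, -0.8]
finger_gap: 0.161
```

```bash
python3 -c "
from h import *
repr_('d4')"
```

```text
26.65 [ 0.5018 -0.2423  0.1155] [-0.7978 -0.1684 -0.7553] [0.0242 0.1117 0.0306] 13.998108378815015
to final (array([0.0481, 0.0021, 0.0031]), array([-0.0332,  0.0498,  0.0182]))
```

View pics/d4.png

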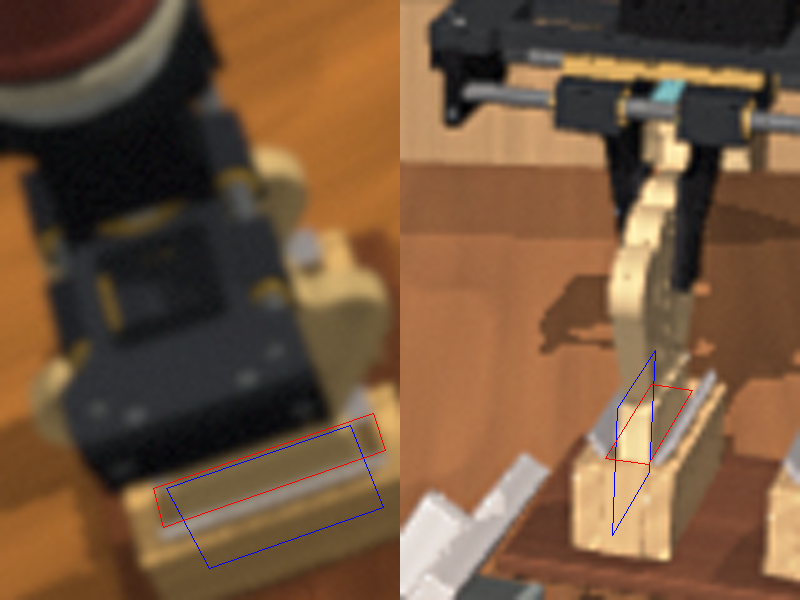

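Request:
drive_tool(targets=[[[0, 0, 0.04], [0, 0, 0], -1], [[0, 0, 0.04], [0, 0, 0], -0.6], [[0, 0, 0.04], [0, 0, 0], -0.45], [[0, 0, 0.04], [0, 0, 0], -0.3], [[0, 0, 0.04], [0, 0, 0], -0.2], [[0, 0, 0.04], [0, 0, 0], -0.1], [[0, 0, 0.04], [0, 0, 0], 0], [[0, 0, 0.04], [0, 0, 0], 0]], newtons=10)

```text
time_s: 27.55
tcp_pos: [0.5017, -0.2422, 0.1149]
tcp_rot: [[0.247, 0.969, -0.001], [0.969, -0.247, -0.001], [-0.001, -0.001, -1.0]]
wrist_force: [-0.5, -0.3, 1.1]
finger_gap: 0.484
```

Request:
drive_tool(targets=[[[0, 0, 0], [0, 0, 0], 0], [[0, 0, -0.5], [0, 0, 0], 0], [[0, 0, -2], [0, 0, 0], 0], [[0, 0, -4.5], [0, 0, 0], 0], [[0, 0, -8], [0, 0, 0], 0], [[0, 0, -11.5], [0, 0, 0], 0], [[0, 0, -14.5], [0, 0, 0], 0], [[0, 0, -15], [0, 0, 0], 0]])

```text
time_s: 28.35
tcp_pos: [0.5039, -0.2434, 0.2715]
tcp_rot: [[0.247, 0.969, 0.007], [0.969, -0.247, -0.006], [-0.004, 0.008, -1.0]]
wrist_force: [0.2, -0.5, 0.0]
finger_gap: 0.499
```

```bash
python3 - <<'E'
from h import *
st=r.state();print(st["time_s"],st["tcp_pos"],st["wrist_force"],st["dq"])
for n in ["wrist","scene","side"]:
    cv2.imwrite(f"pics/{n}e.png",r.get_image(n))
a=cv2.imread("pics/scenee.png")[190:330,100:240];b=cv2.imread("pics/sidee.png")[130:250,320:440]
cv2.imwrite("pics/e.png",np.hstack([cv2.resize(a,(400,400),interpolation=2),cv2.resize(b,(400,400),interpolation=2)]))
E
```

```text
28.35 [ 0.5039 -0.2434  0.2715] [ 0.2017 -0.4903  0.0224] [-0.0021  0.0097  0.     -0.0031  0.0472 -0.001 ]
```

View pics/e.png

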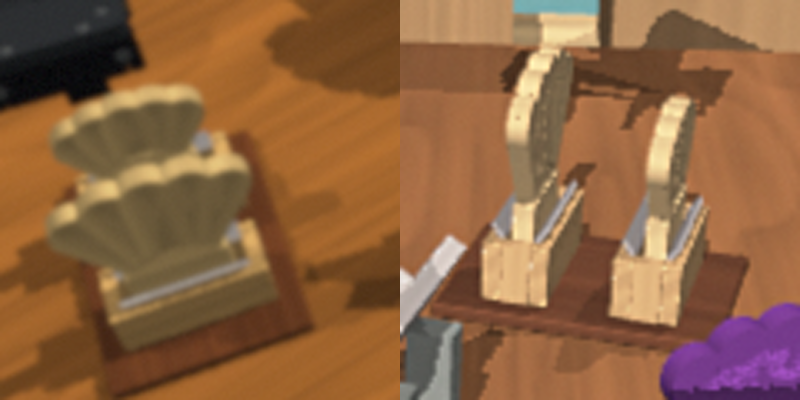

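View pics/scenee.png

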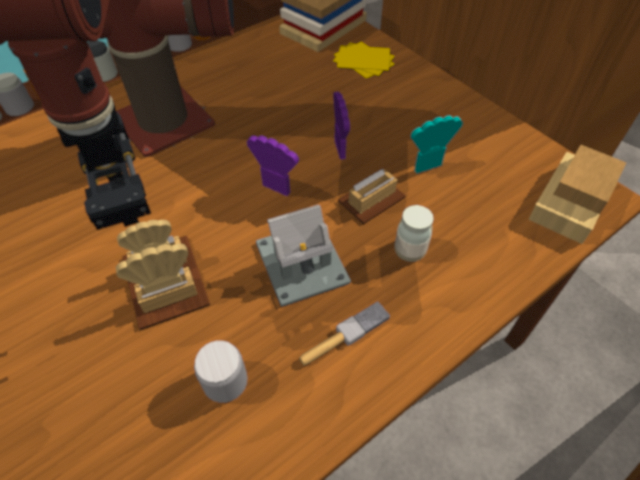

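View pics/wriste.png

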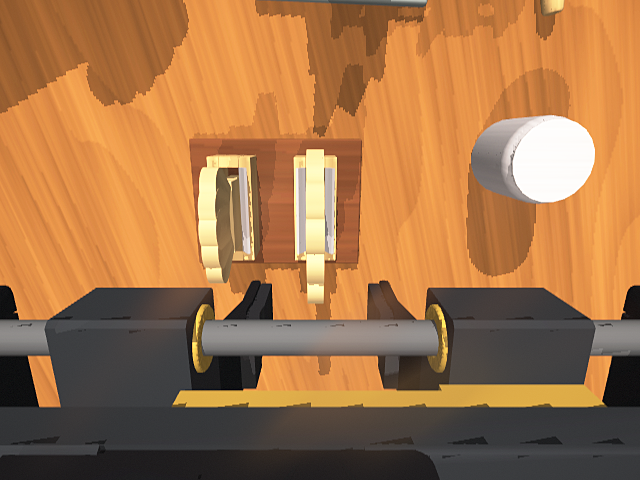

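The fin stands upright in the free slot. The gripper is clear, and the small fin, jar, tin and brush are where they were.

```bash
python3 -c "
from h import *
print(r.finish_job())"
```

```text
the job is handed in; nothing more can be done
None
```

The job is handed in at about 28.5 s of the 51 s allowed: the fin was pressed home in the marker, held there, and now stands in the free slot of the drying rack.

- **Marking:** I pushed the fin to a hard stop on the ledge, where the force rose from about 10 to 25 N with no further travel. I held it there still for about 3.3 s. The wrist moment then suggested that one butt corner was carrying the load, so I turned the fin by about 0.6° in all, still pressed in. I held it a second time for 2.5 s, with about 20 N on the ledge and about 3 N on the bed. The pin cannot be read directly, so that it was flush is inferred from the force and from the fin lying within 0.3 mm of the home position.
- **Racking:** The fin went down the slot without touching the sides and met the floor at the expected height. I released it there and backed off 15 cm.
- **Last checks:** The final pictures show the fin upright and fully in. The small fin, jar, tin and brush look unmoved in the pictures. The gripper was touching nothing, with the wrist force near zero.

No check failed. In the wrist view, lengths came out about 1.5–2% short of the stated sizes, which did not affect the placing.

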